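# Rebuild a disc-spring pack and close its housing

### The job

Rebuild the disc-spring pack of the spectrometer's sample clamp: take every conical spring washer out of the white drying rack and stack them all on the upright arbor of the assembly stand, the lowest with its wide rim down on the base plate and each one after it turned the other way round from the one beneath, so that they alternate. Then turn the blue housing mouth down, lower it over the arbor and the pack until its mouth rests on the base plate, and swing the keeper by its red knob all the way over the top of the housing. Leave the two white bottles where they stand.

Things in the scene. Friction and masses are not known exactly. Their poses are not given: they have to be found in the camera images.
- washer1: conical spring washer, a shallow steel dish with a hole: outer diameter 40 mm (8 flats, 39.3 mm across), hole 20.5, 7 high over all, wall 3, 30 g. Flat wide rim (34 to 40 mm across, edge 2.5 thick) on one side, flat narrow rim round the hole (20.5 to 26) on the other. Origin on the axis at mid height; +z points to the narrow side. Starts on edge in the rack, axis along the rack, facing either way
- washer2: conical spring washer like washer1. Washers with unlike faces together stack at 7 mm each; with like faces they would nest at about 4 mm. None if absent in this run (so with all washers)
- washer3: conical spring washer, the same as washer1 (None if absent in this run)
- washer4: conical spring washer, the same as washer1 (None if absent in this run)
- washer5: conical spring washer, the same as washer1 (None if absent in this run)
- washer6: conical spring washer, the same as washer1 (None if absent in this run)
- rack: white drying rack, fixed: a bar 28 mm wide (x), 196 long (y), top 26 above the bench, underside 6, on two grey feet 70 wide, 8 high at y = -91, 91. Six slots across it at y = -75, -45, -15, 15, 45, 75 mm, 8.5 wide, floor 14 above the bench; a washer stands 12 deep in its slot, centre 34 above the bench, nearly upright. Origin on the bench under the middle, +y along the rack
- stand: assembly stand, fixed: dark steel base plate 14 mm high (x -43 to 99, y -43 to 43 mm). The upright steel arbor stands at the origin: diameter 18.5 up to 60 mm above the bench, then tapering to 9 at its top, 69 above the bench. At x = 76 mm a 17 mm post, 78 tall, carries the swing keeper. Origin on the bench under the arbor, +x from arbor to post
- arbor_seat (a point): point on the arbor's axis at the top face of the base plate, 14 mm above the bench, where the lowest washer and the housing's mouth rest; axes as the stand's. The centre of the washer in place k (0 the lowest) stands 3.5 + 7 k mm above it
- housing: blue spring housing, a round cup: outer diameter 50 mm, inner 45, 60 long, closed end 4 thick; four square lugs (9 mm, 8 high) at the corners of a 50 mm square round the mouth keep it from rolling; 0.08 to 0.16 kg. Origin at the centre of the mouth plane, +z to the closed end. Starts lying on its side, axis level, 25 mm up, the mouth pointing roughly to the robot's right, toward the stand
- keeper (a joint): arm on the stand's post that turns about an upright axis at x = 76 mm of the stand: 0 = over the arbor (its stop), 2.2 to 2.7 rad at the start (turned away from the arbor), growing as it swings out by the stand's +y side; stays where it is left (about 1 N at the knob moves it). Underside 78 mm above the bench, rubber pad 76.6; the seated housing's top is at 74
- keeper_knob (a point): centre of the upright red knob on the end of the keeper arm, 76 mm from the keeper's axis: diameter 14 mm, 22 mm tall, from 88 to 110 mm above the bench; this point is 100 mm above the bench
- powder_bottle: white plastic bottle standing on the bench, diameter 49, 94 mm tall; origin under its middle. To be left alone
- reagent_bottle: taller white plastic bottle standing on the bench, diameter 45, 132 mm tall; origin under its middle. To be left alone
Things that resemble listed ones, but are neither listed nor needed, are in the scene too. Leave any pink look-alike of the washer4 alone.

How it is judged (in metres and radians):
On the way, in this order (a step that is already met when the one before it is completed fails the run):
1. all washers present lie on the arbor, lowest wide rim down, faces alternating, each seated on the one below (horizontal distance between each of washer1, washer2, washer3, washer4, washer5, washer6 and arbor_seat below 0.004 m and ((height (world z) of washer1 between 0.015 and 0.02 m and angle between washer1's own z axis and vertical below 0.2 rad) or (height (world z) of washer1 between 0.022 and 0.027 m and angle between washer1's own z axis and vertical above 2.94 rad) or (height (world z) of washer1 between 0.029 and 0.034 m and angle between washer1's own z axis and vertical below 0.2 rad) or (height (world z) of washer1 between 0.036 and 0.041 m and angle between washer1's own z axis and vertical above 2.94 rad) or (height (world z) of washer1 between 0.043 and 0.048 m and angle between washer1's own z axis and vertical below 0.2 rad) or (height (world z) of washer1 between 0.05 and 0.055 m and angle between washer1's own z axis and vertical above 2.94 rad)) and ((height (world z) of washer2 between 0.015 and 0.02 m and angle between washer2's own z axis and vertical below 0.2 rad) or (height (world z) of washer2 between 0.022 and 0.027 m and angle between washer2's own z axis and vertical above 2.94 rad) or (height (world z) of washer2 between 0.029 and 0.034 m and angle between washer2's own z axis and vertical below 0.2 rad) or (height (world z) of washer2 between 0.036 and 0.041 m and angle between washer2's own z axis and vertical above 2.94 rad) or (height (world z) of washer2 between 0.043 and 0.048 m and angle between washer2's own z axis and vertical below 0.2 rad) or (height (world z) of washer2 between 0.05 and 0.055 m and angle between washer2's own z axis and vertical above 2.94 rad)) and ((height (world z) of washer3 between 0.015 and 0.02 m and angle between washer3's own z axis and vertical below 0.2 rad) or (height (world z) of washer3 between 0.022 and 0.027 m and angle between washer3's own z axis and vertical above 2.94 rad) or (height (world z) of washer3 between 0.029 and 0.034 m and angle between washer3's own z axis and vertical below 0.2 rad) or (height (world z) of washer3 between 0.036 and 0.041 m and angle between washer3's own z axis and vertical above 2.94 rad) or (height (world z) of washer3 between 0.043 and 0.048 m and angle between washer3's own z axis and vertical below 0.2 rad) or (height (world z) of washer3 between 0.05 and 0.055 m and angle between washer3's own z axis and vertical above 2.94 rad)) and ((height (world z) of washer4 between 0.015 and 0.02 m and angle between washer4's own z axis and vertical below 0.2 rad) or (height (world z) of washer4 between 0.022 and 0.027 m and angle between washer4's own z axis and vertical above 2.94 rad) or (height (world z) of washer4 between 0.029 and 0.034 m and angle between washer4's own z axis and vertical below 0.2 rad) or (height (world z) of washer4 between 0.036 and 0.041 m and angle between washer4's own z axis and vertical above 2.94 rad) or (height (world z) of washer4 between 0.043 and 0.048 m and angle between washer4's own z axis and vertical below 0.2 rad) or (height (world z) of washer4 between 0.05 and 0.055 m and angle between washer4's own z axis and vertical above 2.94 rad)) and ((height (world z) of washer5 between 0.015 and 0.02 m and angle between washer5's own z axis and vertical below 0.2 rad) or (height (world z) of washer5 between 0.022 and 0.027 m and angle between washer5's own z axis and vertical above 2.94 rad) or (height (world z) of washer5 between 0.029 and 0.034 m and angle between washer5's own z axis and vertical below 0.2 rad) or (height (world z) of washer5 between 0.036 and 0.041 m and angle between washer5's own z axis and vertical above 2.94 rad) or (height (world z) of washer5 between 0.043 and 0.048 m and angle between washer5's own z axis and vertical below 0.2 rad) or (height (world z) of washer5 between 0.05 and 0.055 m and angle between washer5's own z axis and vertical above 2.94 rad)) and ((height (world z) of washer6 between 0.015 and 0.02 m and angle between washer6's own z axis and vertical below 0.2 rad) or (height (world z) of washer6 between 0.022 and 0.027 m and angle between washer6's own z axis and vertical above 2.94 rad) or (height (world z) of washer6 between 0.029 and 0.034 m and angle between washer6's own z axis and vertical below 0.2 rad) or (height (world z) of washer6 between 0.036 and 0.041 m and angle between washer6's own z axis and vertical above 2.94 rad) or (height (world z) of washer6 between 0.043 and 0.048 m and angle between washer6's own z axis and vertical below 0.2 rad) or (height (world z) of washer6 between 0.05 and 0.055 m and angle between washer6's own z axis and vertical above 2.94 rad))), for 0.3 s.
2. the housing stands mouth down over the pack with its mouth on the base plate (angle between housing's own z axis and vertical below 0.06 rad and horizontal distance between housing and arbor_seat below 0.006 m and z of housing in the frame of arbor_seat between -0.003 and 0.004 m), for 0.3 s.
3. the keeper is swung over the top of the housing (value of joint keeper below 0.15 rad), for 0.2 s.
At the end, for the whole second after the job is handed in: All washers present on the arbor, level within 11 degrees, each at the height of its place (7 mm a washer) within 2.5 mm, lowest wide rim down, then alternating; housing upright over them, mouth down on the base plate within 4 mm; keeper within 0.15 rad of its stop; all at rest (all of step 1 and all of step 2 and value of joint keeper below 0.15 rad and linear speed of each of washer1, washer2, washer3, washer4, washer5, washer6, housing below 0.03 m/s); the robot touches nothing.
It fails at once if a bottle is shoved aside or knocked over (distance of any of powder_bottle, reagent_bottle from where it was at the start of the episode above 0.03 m or angle between any of powder_bottle, reagent_bottle's own z axis and vertical above 0.5 rad).
Of washer1, washer2, washer3, washer4, washer5, washer6 only 4 to 6 are there at a start; the rules pass over those that are not, and their reading is None.
At some moment in a run one of housing may be knocked a few centimetres aside while the robot is not near it.
It also fails if it takes over 210 s, if anything falls off the work surface, if the arm or the gripper's body presses on something with over 40 N, if the wrist force passes 120 N, or if a joint passes its speed limit or range.

### The arm

A 7-joint arm with a two-finger parallel gripper is mounted at the origin on a cart in front of the work surface, level with it; the furniture and walls round the work are solid. World frame = base frame: x ahead of the robot, y to its left, z up, the work surface at z = 0. Lengths are in mm, angles in rad, forces in N, time in s.
With the tool pointing down it reaches from about 400 to 925 mm from the base axis. Payload 5.6 kg.
Tool frame: the origin (TCP) lies midway between the tips of the shut fingers; the grasp point (between the pads) lies 19 mm behind it; z points along the fingers, y is the line along which they close (so a half turn about z gives the same grasp; the last joint's range is limited). The gripper opens to 85 mm and grips with 20 to 120 N. Pads are 22 mm wide; open, the fingers measure 114 mm over their backs; the gripper's body (76 mm by 85 mm) begins 54 mm behind the grasp point. The pads swing forward as they close: fully open they stand 13 mm farther back than shut.
Start: joints at [1.063, 0.468, -0.012, 1.603, 0.006, 1.071, -0.056], TCP at [291.321, -581.068, 231.29] pointing down, gripper open.
Joint ranges: [-2.53, 2.53], [-0.31, 2.02], [-1.57, 1.55], [0.28, 2.44], [-1.29, 4.43], [0.15, 1.84], [-2.92, 2.92]. Speed limits (rad/s): [2.57, 2.57, 3.14, 3.14, 3.14, 3.14, 3.14].

### API

Orientations are given as a rotation vector (axis times angle).
In Python, from station import manip gives the robot as it stands. The module is installed in compiled form; this text tells all that it offers.
- The arm moves only by the tool apply_moves, never from a script. Its argument "deltas" is a list of rows, each an object with "linear": the shift along the tool's x, y, z in m, a list of three; "roll": the turn about the tool's z in degrees; "claw": the finger opening in m, from 0 to 0.0854. In form: [{"linear": [x, y, z], "roll": roll, "claw": claw}, ...]. A call has 1 to 20 rows; each row shifts and turns the commanded pose from where the row before left it, along the tool's axes as they then stand; what a row does not reach is not made up. A row lasts 1/10 s, in which the tool goes at most 50 mm and 8.59 degrees, less where a joint would pass 70% of its speed; a pose out of reach is approached as far as the arm can. A call with a gripper value outside its range is refused whole. The fingers move at their own pace and stop on an object; "grip_force" is the grip in N (left out, the last holds). Time passes only in rows, so rows that do not move let the fingers close. It gives the time, the measured TCP pose, the force and the opening at its end, in the units of the state.
- manip.observe(): the state, without advancing time (a new reading comes with each control period).
- manip.get_image(name): name is "side" or "top" or "wrist"; returns (picture, depth): 420x560x3 uint8, red, green, blue; 420x560 float32, mm along the optical axis (not along the pixel's ray), 0 where there is no reading.
- manip.camera_params(name): a dict with "fx", "fy", "cx", "cy" (pixels), "k1" (the pictures are not rectified: a ray, as slopes to the right and down, at radius r is drawn at 1 + k1 r^2 times it, then the intrinsics apply), "world_to_cam" (4x4, takes a point from world to camera coordinates). Camera axes: x right, y up, looking along -z (the intrinsics and any distortion apply to the point x, -y, -z); pixel columns grow to the right and rows downward; lengths in mm; the calibration is good to about 2 mm. A picture is of the moment at which its call begins: read the wrist's pose just before it. camera_params takes no time and is no camera call; for the wrist camera it gives the pose at the moment of the call.
- manip.job_done(): hands the job in, once; it reports no verdict.
Trained networks look in the newest picture that a camera, given by its name, has taken for a name from the list of things; names that differ only in an ending like _2 or _b are one class to them, and where a whole thing is asked for, a point or a joint stands for the part that bears it (a point fixed in the world has none). Each returns a list of dicts, best first, with "conf" (0 to 1); they miss things now and then, are a little off and sometimes report something else, mostly with a low value. They report only what shows in the picture. A call takes as long as a camera call. They do not tell look-alikes from the thing itself.
- manip.spot_in(camera, thing): "bbox" ([left, top, right, bottom] in pixels, round what is visible of it).
The state is a dict: "t": time; "q": joint angles; "dq": joint speeds; "joint_efforts": joint torques, N m; "tool_pos": TCP position; "tool_rot": TCP orientation; "contact_force": force on the tool from outside, world axes, zero at the start; "torque": the same for the moment, N m; "gripper_width": opening from 0.0 (shut) to 1.0 (fully open).
Only numpy, scipy, OpenCV 4.12 (cv2) and the standard library are available. Lean on these libraries where they do the work, as an engineer would, in place of code of your own. Each camera call takes 0.05 s, during which the arm holds its last target. There are 200 camera calls.

## Working session

There is one attempt and no reset: what is moved stays moved. The work goes in short steps, Python scripts to look and compute and a tool call to move; the robot and the scene stay as the last step left them, time stands still between calls to the robot, and variables do not carry over. Pictures are saved under pics/ and viewed, on a budget of 14 in all, crops included, one or two more only if the job needs it, and the job is handed in when it is done.

Besides the shell and the picture viewer there is one more tool, called after "Call:" as name(argument=value, ...) on one line, values as JSON. apply_moves: Moves the arm, as the interface text tells. Its arguments: {"type":"object","properties":{"deltas":{"type":"array","items":{"type":"object","properties":{"linear":{"type":"array","items":{"type":"number"}},"roll":{"type":"number"},"claw":{"type":"number"}}}},"grip_force":{"type":"number"}},"required":["deltas"]}

```bash
mkdir -p pics
cat > h.py <<'E'
import numpy as np, cv2
from station import manip
def params(n):
    p=manip.camera_params(n); p['T']=np.array(p['world_to_cam']).reshape(4,4); return p
def unproj(p,u,v,d):
    "pixel arrays + depth -> world points"
    K=np.array([[p['fx'],0,p['cx']],[0,p['fy'],p['cy']],[0,0,1.]])
    pts=np.stack([np.ravel(u),np.ravel(v)],1).astype(float)[:,None]
    # drawn = ray*(1+k1 r^2): OpenCV model
    n=cv2.undistortPointsIter(pts,K,np.array([p['k1'],0,0,0.]),None,None,(3,50,1e-10))[:,0]
    d=np.ravel(d); c=np.stack([n[:,0]*d,-n[:,1]*d,-d,np.ones_like(d)])
    return (np.linalg.inv(p['T'])@c)[:3].T
def proj(p,P):
    P=np.atleast_2d(P); c=p['T']@np.c_[P,np.ones(len(P))].T
    x,y=c[0]/-c[2],-c[1]/-c[2]; s=1+p['k1']*(x*x+y*y)
    return np.stack([p['cx']+p['fx']*x*s,p['cy']+p['fy']*y*s],1)
def cloud(n,save=None):
    p=params(n); im,d=manip.get_image(n)
    v,u=np.mgrid[:420,:560]; P=unproj(p,u,v,d).reshape(420,560,3); P[d==0]=np.nan
    if save: cv2.imwrite(f'pics/{save}.png',im[:,:,::-1])
    return p,im,P
E
python3 - <<'E'
from h import *
np.set_printoptions(precision=1,suppress=True)
print(manip.observe())
for n in ('top','side'):
    p,im,P=cloud(n,n+'0'); np.savez(n+'0.npz',im=im,P=P)
    print(n,p['fx'],p['k1'],np.linalg.inv(p['T'])[:3].round(2).tolist())
    for t in ('rack','washer1','stand','housing','keeper','keeper_knob','powder_bottle','reagent_bottle'):
        for r in manip.spot_in(n,t):
            b=np.array(r['bbox']); u,v=((b[:2]+b[2:])/2).astype(int)
            print(t,b.round(),round(r['conf'],2),P[min(v,419),min(u,559)])
a,b=[cv2.imread(f'pics/{n}0.png') for n in('top','side')]
E
```

```text
{'t': 0.0, 'q': array([ 1.1,  0.5, -0. ,  1.6,  0. ,  1.1, -0.1]), 'dq': array([-0., -0.,  0., -0., -0., -0.,  0.]), 'joint_efforts': array([  0. , -53.2,   0. , -25.1,   0. ,   0. ,  -0. ]), 'tool_pos': array([ 291. , -580.6,  230.3]), 'tool_rot': array([-3.1, -0.7,  0. ]), 'contact_force': array([-0.2,  0.3,  1.1]), 'torque': array([ 0.,  0., -0.]), 'gripper_width': 0.9979827603734961}
top 465.33648874944157 -0.0593174770269724 [[-0.01, 1.0, -0.08, 419.19], [-1.0, -0.0, 0.01, -63.39], [0.01, 0.08, 1.0, 1131.38]]
rack [302. 210. 384. 242.] 0.78 [ 461.  -229.2   23.9]
washer1 [180. 240. 194. 260.] 0.68 [403.1 147.3  -5.1]
washer1 [268. 209. 290. 227.] 0.67 [482.5 -76.9  -5.4]
washer1 [372. 220. 381. 235.] 0.66 [ 455.  -303.2   47.5]
washer1 [346. 217. 352. 234.] 0.45 [ 459.8 -238.5   55.2]
washer1 [360. 214. 365. 235.] 0.41 [ 462.1 -269.6   51.5]
stand [201. 181. 255. 262.] 0.7 [472.4  48.4  12.7]
housing [144. 194. 174. 220.] 0.71 [504.  205.9  50. ]
keeper [206. 182. 236. 214.] 0.63 [523.3  57.2  85. ]
keeper_knob [207. 178. 238. 213.] 0.89 [527.7  52.6  85.9]
powder_bottle [236. 1
[... 333 characters left out ...]
62.9   27.9]
washer1 [235. 300. 256. 314.] 0.62 [ 453.8 -295.9   29. ]
washer1 [238. 266. 262. 278.] 0.62 [ 461.  -213.6   44.8]
washer1 [256. 241. 271. 253.] 0.61 [490.4 -72.5   0.6]
washer1 [238. 275. 261. 288.] 0.54 [ 461.1 -245.5   46.5]
stand [213. 169. 292. 232.] 0.57 [466.8 134.6   2.7]
housing [253. 166. 277. 189.] 0.55 [502.9 238.3  15.8]
keeper [261. 170. 292. 196.] 0.74 [524.9  69.6  87.1]
keeper [253. 165. 277. 189.] 0.3 [502.9 235.4  20.3]
keeper_knob [258. 171. 292. 194.] 0.64 [528.3 192.4  23.7]
keeper_knob [239. 264. 262. 279.] 0.62 [ 462.9 -215.9   46.5]
powder_bottle [322. 187. 348. 233.] 0.63 [650.  -25.5  66.5]
reagent_bottle [349. 184. 368. 238.] 0.58 [694.9 -63.7  83.2]
```

View pics/top0.png

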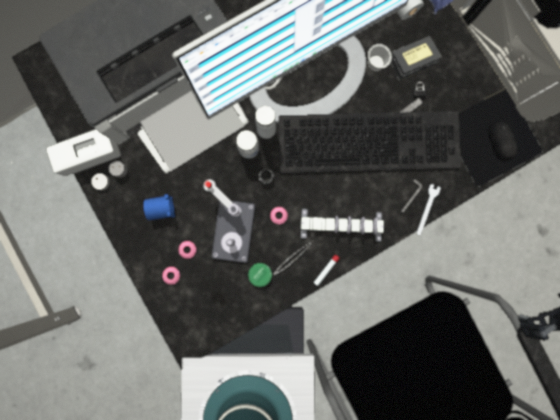

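View pics/side0.png

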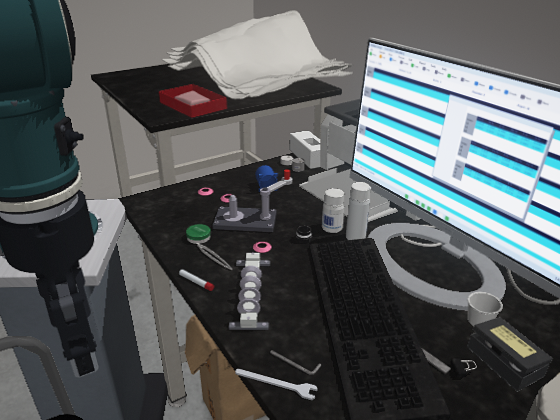

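Run:
```python
from h import *
from scipy.spatial.transform import Rotation as Ro
np.set_printoptions(precision=2,suppress=True)
s=manip.observe(); print(Ro.from_rotvec(s['tool_rot']).as_matrix(), s['tool_pos'])
w=params('wrist'); print(np.linalg.inv(w['T']), w['fx'])
for n in('top','side'):
    D=np.load(n+'0.npz'); im,P=D['im'],D['P']
    X,Y,Z=P[...,0],P[...,1],P[...,2]
    br=im.min(2)>130
    m=br&(X>400)&(X<520)&(Y>-350)&(Y<-120)&(Z>18)&(Z<32); q=P[m]
    r=cv2.minAreaRect(q[:,:2].astype(np.float32)); print(n,'rack',m.sum(),np.median(q[:,2]),r)
    m=(X>360)&(X<560)&(Y>-30)&(Y<120)&(Z>8)&(Z<20); r=cv2.minAreaRect(P[m][:,:2].astype(np.float32)); print('plate',m.sum(),np.median(Z[m]),r)
    m=(X>360)&(X<460)&(Y>-30)&(Y<120)&(Z>50)&(Z<75); print('arbor',m.sum(),P[m].mean(0) if m.any() else 0)
    hsv=cv2.cvtColor(im,cv2.COLOR_RGB2HSV)
    m=(hsv[...,0]>100)&(hsv[...,0]<125)&(hsv[...,1]>150)&(Y>150)&(Y<300)&(X>430)&(X<570)&(Z>5); r=cv2.minAreaRect(P[m][:,:2].astype(np.float32)); print('housing',m.sum(),Z[m].max(),r)
    m=((hsv[...,0]<6)|(hsv[...,0]>174))&(hsv[...,1]>150)&(Y>0)&(Y<170)&(X>430)&(X<570)&(Z>85); print('knob',m.sum(),P[m].mean(0))
a=cv2.imread('pics/top0.png')[165:275,135:395]; cv2.imwrite('pics/c1.png',cv2.resize(a,None,fx=3,fy=3,interpolation=cv2.INTER_CUBIC))
```

```text
[[ 0.89  0.45 -0.  ]
 [ 0.45 -0.89 -0.  ]
 [-0.    0.   -1.  ]] [ 291.31 -581.05  231.31]
[[   0.45    0.85    0.27  360.3 ]
 [  -0.89    0.43    0.14 -547.05]
 [   0.     -0.3     0.95  373.36]
 [   0.      0.      0.      1.  ]] 347.1576605018848
top rack 701 25.131808862623757 ((461.9320068359375, -226.90972900390625), (197.40585327148438, 28.160991668701172), 87.24320220947266)
plate 1899 13.439799435139548 ((441.36260986328125, 20.421451568603516), (117.51372528076172, 153.1798553466797), 82.472412109375)
arbor 52 [421.27  37.86  64.43]
housing 534 55.42510590703159 ((504.0105285644531, 209.7731475830078), (48.77992630004883, 60.105831146240234), 9.740177154541016)
knob 13 [548.93  80.16 109.91]
side rack 499 26.987470606664033 ((463.4909973144531, -227.70407104492188), (196.78677368164062, 27.650911331176758), 87.37545013427734)
plate 1121 15.260054224934265 ((443.7945251464844, 23.40994644165039), (107.5140151977539, 151.98654174804688), 84.98411560058594)
arbor 70 [421.99  32.87  60.9 ]
housing 315 54.328166629972884 ((502.9644470214844, 209.5725555419922), (47.61836242675781, 64.14742279052734), 11.201715469360352)
knob 53 [549.93  77.93 103.64]
```

View pics/c1.png

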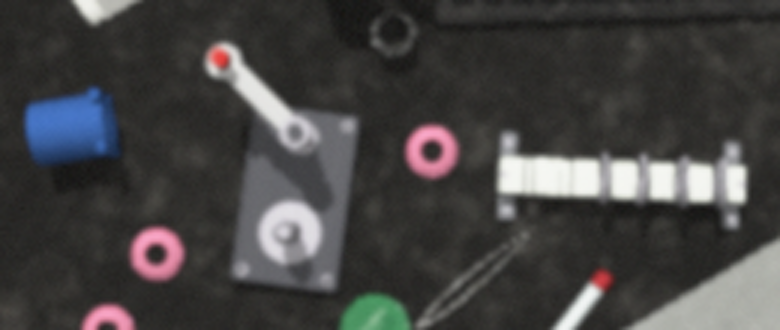

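Call:
apply_moves(deltas=[{"linear":[0.039,-0.03,0]},{"linear":[0.039,-0.03,0]},{"linear":[0.039,-0.03,0]},{"linear":[0.039,-0.03,0]},{"linear":[0.039,-0.03,0]},{"linear":[0.039,-0.03,0]},{"linear":[0.039,-0.03,0]},{"linear":[0.039,-0.03,0]},{"roll":-7.5},{"roll":-7.5},{"roll":-7.5},{"roll":-7.5},{"roll":-7.5},{"roll":-7.5},{"roll":-7.5},{"roll":-8},{},{}], grip_force=20)

```text
schema error: expected keys linear, roll, claw
```

```bash
cat >> h.py <<'E'
from scipy.spatial.transform import Rotation as Ro
def state():
    s=manip.observe(); R=Ro.from_rotvec(s['tool_rot']).as_matrix()
    print('t',round(s['t'],2),'tcp',s['tool_pos'].round(1),'yaw',round(np.degrees(np.arctan2(R[1,0],R[0,0])),2),'z',R[:,2].round(3),'F',np.round(s['contact_force'],1),'g',round(s['gripper_width'],3),'q',s['q'].round(2))
    return s,R
def rel(R,d): "world delta -> tool axes"; return (R.T@np.asarray(d,float)).round(1)
E
python3 - <<'E'
from h import *
np.set_printoptions(precision=2,suppress=True)
state()
p,im,P=cloud('wrist','w1'); np.savez('w1.npz',im=im,P=P)
X,Y,Z=P[...,0],P[...,1],P[...,2]
m=(im.min(2)>130)&(X>400)&(X<520)&(Y>-350)&(Y<-120)&(Z>20)&(Z<30)
print('rack',m.sum(),np.median(Z[m]),cv2.minAreaRect(P[m][:,:2].astype(np.float32)))
# washers: points above bar, Z>34
m=(X>430)&(X<495)&(Y>-330)&(Y<-130)&(Z>32)&(Z<60); q=P[m]
e=np.array([.046,.999]); sidx=(q[:,:2]-[462.5,-227.3])@e
h,ed=np.histogram(sidx,np.arange(-100,100,2)); print([(int(a),int(c)) for a,c in zip(ed,h) if c>5])
E
```

```text
t 0.9 tcp [ 291.3 -581.1  231.3] yaw 26.63 z [-0. -0. -1.] F [-0.1  0.4 -0.6] g 1.0 q [ 1.06  0.47 -0.01  1.6   0.01  1.07 -0.06]
rack 0 nan ((0.0, 0.0), (0.0, 0.0), 0.0)
[]
  return _methods._mean(a, axis=axis, dtype=dtype,
  ret = ret.dtype.type(ret / rcount)
```

View pics/w1.png

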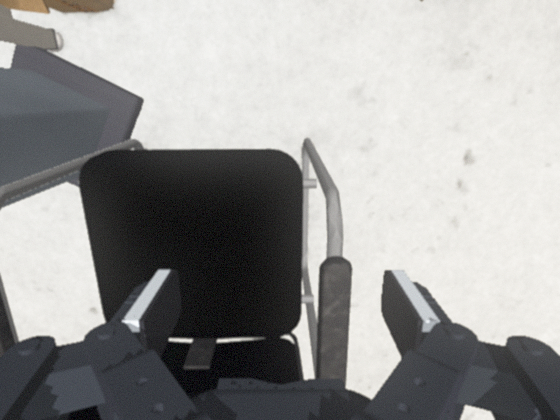

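Call:
apply_moves(deltas=[{"linear":[0.039,-0.03,0],"roll":0,"claw":0.0854},{"linear":[0.039,-0.03,0],"roll":0,"claw":0.0854},{"linear":[0.039,-0.03,0],"roll":0,"claw":0.0854},{"linear":[0.039,-0.03,0],"roll":0,"claw":0.0854},{"linear":[0.039,-0.03,0],"roll":0,"claw":0.0854},{"linear":[0.039,-0.03,0],"roll":0,"claw":0.0854},{"linear":[0.039,-0.03,0],"roll":0,"claw":0.0854},{"linear":[0.039,-0.03,0],"roll":0,"claw":0.0854},{"linear":[0,0,0],"roll":-7.5,"claw":0.0854},{"linear":[0,0,0],"roll":-7.5,"claw":0.0854},{"linear":[0,0,0],"roll":-7.5,"claw":0.0854},{"linear":[0,0,0],"roll":-7.5,"claw":0.0854},{"linear":[0,0,0],"roll":-7.5,"claw":0.0854},{"linear":[0,0,0],"roll":-7.5,"claw":0.0854},{"linear":[0,0,0],"roll":-7.5,"claw":0.0854},{"linear":[0,0,0],"roll":-8,"claw":0.0854},{"linear":[0,0,0],"roll":0,"claw":0.0854},{"linear":[0,0,0],"roll":0,"claw":0.0854}], grip_force=20)

```text
t: 2.75
tool_pos: [462.6, -226.8, 231.4]
tool_rot: [2.28, 2.161, -0.0]
contact_force: [-1.3, 0.6, -0.5]
gripper_width: 1.002
```

Run:
```python
from h import *
np.set_printoptions(precision=2,suppress=True)
state()
p,im,P=cloud('wrist','w2'); np.savez('w2.npz',im=im,P=P)
X,Y,Z=P[...,0],P[...,1],P[...,2]
m=(im.min(2)>130)&(X>400)&(X<520)&(Y>-350)&(Y<-120)&(Z>20)&(Z<30)
print('rack',m.sum(),np.median(Z[m]),cv2.minAreaRect(P[m][:,:2].astype(np.float32)))
m=(X>430)&(X<495)&(Y>-330)&(Y<-130)&(Z>32)&(Z<60); q=P[m]
e=np.array([.046,.999]); sidx=(q[:,:2]-[462.5,-227.3])@e
h,ed=np.histogram(sidx,np.arange(-100,100,2)); print([(int(a),int(c)) for a,c in zip(ed,h) if c>5])
```

```text
t 2.75 tcp [ 462.6 -226.8  231.4] yaw 86.93 z [ 0. -0. -1.] F [-1.3  0.6 -0.5] g 1.002 q [ 0.69  0.27 -0.35  1.91  0.11  0.98  0.24]
rack 3613 25.4312578685155 ((463.0155944824219, -228.54273986816406), (196.43309020996094, 37.89158630371094), 88.04633331298828)
[(-80, 48), (-78, 104), (-76, 112), (-74, 118), (-50, 46), (-48, 105), (-46, 118), (-44, 97), (-20, 21), (-18, 30), (-16, 73), (-14, 94), (10, 32), (12, 39), (14, 77), (16, 89)]
```

View pics/w2.png

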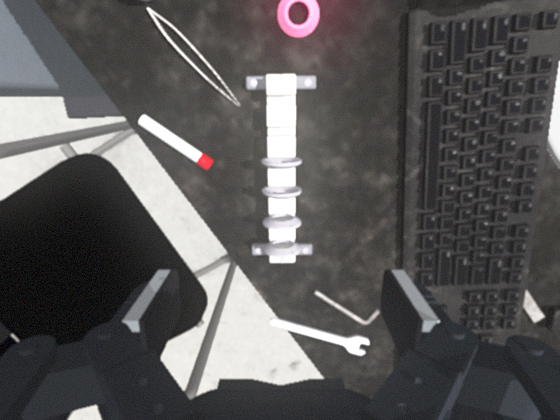

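Run:
```python
from h import *
np.set_printoptions(precision=1,suppress=True)
D=np.load('w2.npz'); im,P=D['im'],D['P']
X,Y,Z=P[...,0],P[...,1],P[...,2]
mb=(im.min(2)>130)&(X>440)&(X<485)&(Y>-350)&(Y<-120)&(Z>22)&(Z<29)
q=P[mb][:,:2]
# bar edge fit: bar centerline by bins in y
for y in range(-320,-130,20):
    k=q[abs(q[:,1]-y)<6]; print(y,len(k),np.percentile(k[:,0],[2,50,98]),end=';')
r=cv2.minAreaRect(q.astype(np.float32)); print(r)
e=np.array([.046,.999]);n=np.array([.999,-.046]);c=np.array([463,-228.3])
for s0 in(-75,-45,-15,15):
    m=(X>430)&(X<495)&(Z>28)&(Z<60); k=P[m]; s=(k[:,:2]-c)@e-s0; x=(k[:,:2]-c)@n
    j=abs(s)<9; s,x,z=s[j],x[j],k[j,2]-34; rr=np.hypot(x,z)
    print(s0,j.sum(),'x range',np.percentile(x,[1,99]),'ztop',np.percentile(z,99),[(a,round(float(np.median(s[(rr>=a)&(rr<a+2.5)])),1),int(((rr>=a)&(rr<a+2.5)).sum())) for a in np.arange(9,22,2.5)])
    zb=[(a,round(float(np.median(s[(rr>17)&(z>=a)&(z<a+5)])),1)) for a in(0,5,10,15)]; print('  rim s by z',zb)
crop=cv2.imread('pics/w2.png')[140:265,235:330]; cv2.imwrite('pics/c2.png',cv2.resize(crop,None,fx=4.6,fy=4.6,interpolation=cv2.INTER_CUBIC))
```

```text
-320 129 [445.6 457.9 472.2];-300 167 [447.3 461.  473.3];-280 7 [446.9 451.7 477.4];-260 284 [448.6 461.9 474.7];-240 239 [446.6 462.4 477.8];-220 148 [449.7 463.  476.2];-200 331 [451.1 464.2 477.3];-180 149 [451.8 466.4 479.2];-160 244 [452.8 465.4 479.6];-140 397 [453.2 466.7 480.7];((463.0155944824219, -228.54273986816406), (196.43309020996094, 37.89158630371094), 88.04633331298828)
-75 407 x range [-18.7  19.2] ztop 19.092203535516365 [(np.float64(9.0), 3.3, 25), (np.float64(11.5), 3.2, 67), (np.float64(14.0), 1.8, 105), (np.float64(16.5), -0.4, 134), (np.float64(19.0), -1.9, 76), (np.float64(21.5), nan, 0)]
  rim s by z [(0, -0.3), (5, -0.7), (10, -0.7), (15, -1.3)]
-45 390 x range [-19.1  18.9] ztop 19.825213939106977 [(np.float64(9.0), 3.2, 22), (np.float64(11.5), 3.0, 68), (np.float64(14.0), 1.7, 88), (np.float64(16.5), -0.1, 122), (np.float64(19.0), -1.6, 90), (np.float64(21.5), nan, 0)]
  rim s by z [(0, -0.2), (5, -0.8), (10, -1.0), (15, -1.2)]
-15 252 x range [-19.4  19. ] ztop 19.82659100476783 [(np.float64(9.0), -1.2, 8), (np.float64(11.5), -0.4, 23), (np.float64(14.0), -1.4, 42), (np.float64(16.5), 2.8, 88), (np.float64(19.0), 2.2, 91), (np.float64(21.5), nan, 0)]
  rim s by z [(0, 3.1), (5, 2.5), (10, 2.5), (15, 1.8)]
15 260 x range [-19.4  19. ] ztop 20.07626056103355 [(np.float64(9.0), nan, 0), (np.float64(11.5), -3.2, 22), (np.float64(14.0), -1.8, 45), (np.float64(16.5), 1.7, 106), (np.float64(19.0), 2.0, 87), (np.float64(21.5), nan, 0)]
  rim s by z [(0, 3.0), (5, 1.9), (10, 1.7), (15, 1.5)]
  return _methods._mean(a, axis=axis, dtype=dtype,
  ret = ret.dtype.type(ret / rcount)
```

View pics/c2.png

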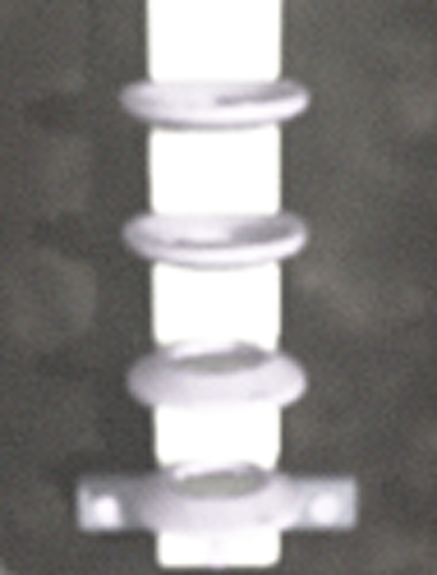

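Call:
apply_moves(deltas=[{"linear":[0.015,0.0004,0.04],"roll":-0.5,"claw":0.055},{"linear":[0,0,0.04],"roll":0,"claw":0.055},{"linear":[0,0,0.04],"roll":0,"claw":0.055},{"linear":[0,0,0.035],"roll":0,"claw":0.055},{"linear":[0,0,0.03],"roll":0,"claw":0.055},{"linear":[0,0,0.0204],"roll":0,"claw":0.055},{"linear":[0,0,0],"roll":0,"claw":0.055},{"linear":[0,0,0],"roll":0,"claw":0.036},{"linear":[0,0,0],"roll":0,"claw":0.034},{"linear":[0,0,0],"roll":0,"claw":0.034},{"linear":[0,0,0],"roll":0,"claw":0.034},{"linear":[0,0,0],"roll":0,"claw":0.034}], grip_force=25)

```text
t: 4.0
tool_pos: [464.2, -212.0, 26.6]
tool_rot: [2.266, 2.174, 0.001]
contact_force: [-0.4, -0.1, 1.4]
gripper_width: 0.447
```

Run:
```python
from h import *
state()
p,im,P=cloud('wrist','w3'); s,R=state()
# finger tips lowest z near TCP
q=(P-s['tool_pos'])@R; 
for sg in(-1,1):
    m=(abs(q[...,0])<13)&(q[...,1]*sg>15)&(q[...,1]*sg<40)&(q[...,2]>-40)&(q[...,2]<6); k=q[m]; print(m.sum(),np.percentile(k,[1,50,99],axis=0).round(1).tolist() if len(k) else 0)
print(proj(p,[s['tool_pos']]))
```

```text
t 4.0 tcp [ 464.2 -212.    26.6] yaw 87.61 z [ 0.001 -0.001 -1.   ] F [-0.4 -0.1  1.4] g 0.447 q [ 0.58  0.57 -0.27  2.05  0.28  0.55  0.07]
t 4.05 tcp [ 464.2 -212.    26.5] yaw 87.61 z [ 0.001 -0.001 -1.   ] F [-0.8  0.3  3.1] g 0.446 q [ 0.58  0.57 -0.27  2.05  0.28  0.55  0.07]
2456 [[-11.3, -32.5, -39.4], [6.1, -20.4, -24.4], [10.7, -15.2, 0.9]]
2407 [[-11.2, 15.3, -39.3], [6.1, 20.0, -24.9], [10.8, 32.0, -0.2]]
[[281.03714025 271.97793672]]
```

View pics/w3.png

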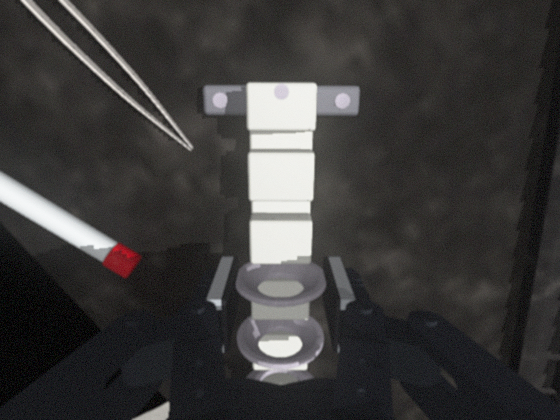

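Call:
apply_moves(deltas=[{"linear":[0,0,-0.004],"roll":0,"claw":0.034},{"linear":[0,0,-0.004],"roll":0,"claw":0.034},{"linear":[0.0025,0,0],"roll":0,"claw":0.034},{"linear":[0.0025,0,0],"roll":0,"claw":0.034},{"linear":[0.0025,0,0],"roll":0,"claw":0.034},{"linear":[0.0025,0,0.001],"roll":0,"claw":0.034},{"linear":[0.0025,0,0.0015],"roll":0,"claw":0.034},{"linear":[0.002,0,0.002],"roll":0,"claw":0.034},{"linear":[0.002,0,0.002],"roll":0,"claw":0.034},{"linear":[0.001,0,0.002],"roll":0,"claw":0.034},{"linear":[0.001,0,0.002],"roll":0,"claw":0.034},{"linear":[0.001,0,0.002],"roll":0,"claw":0.034},{"linear":[0,0,0],"roll":0,"claw":0.034}], grip_force=25)

```text
t: 5.35
tool_pos: [466.4, -194.7, 22.8]
tool_rot: [2.264, 2.17, 0.0]
contact_force: [0.8, -6.6, 8.4]
gripper_width: 0.444
```

```bash
cat >> h.py <<'E'
def held(name=None):
    "fit plane to the held washer seen by the wrist camera; tool axes"
    s,R=state(); p,im,P=cloud('wrist',name); q=(P-s['tool_pos'])@R
    m=(np.hypot(q[...,0],q[...,1])<24)&(abs(q[...,1])<18.5)&(abs(q[...,2]+8)<18); k=q[m]
    if len(k)<50: print('few',len(k)); return
    c=k.mean(0); u,S,V=np.linalg.svd(k-c,full_matrices=False); n=V[2]*np.sign(V[2][2])
    print('n',m.sum(),'mean',c.round(1),'normal',n.round(2),'sd',round(S[2]/len(k)**.5,2),'xrange',np.percentile(k[:,0],[1,99]).round(1),'zrange',np.percentile(k[:,2],[1,50,99]).round(1))
    for a in range(-20,21,8):
        j=k[abs(k[:,0]-a)<4]; print(a,len(j),np.percentile(j[:,2],[5,50,95]).round(1) if len(j)>5 else '',end=' | ')
    print()
E
python3 - <<'E'
from h import *
held('w4')
im=cv2.imread('pics/w4.png')[200:350,180:380]; cv2.imwrite('pics/c4.png',cv2.resize(im,None,fx=3,fy=3))
E
```

```text
t 5.35 tcp [ 466.4 -194.7   22.8] yaw 87.57 z [ 0.004 -0.004 -1.   ] F [ 0.8 -6.6  8.4] g 0.444 q [ 0.54  0.57 -0.26  2.07  0.29  0.53  0.03]
n 5788 mean [ 3.2 -1.  -7.7] normal [-0.5   0.77  0.39] sd 8.33 xrange [-23.   22.8] zrange [-25.8  -3.    9.7]
-20 300 [-8.6 -6.1 -1.5] | -12 198 [-17.3 -11.2  -6.8] | -4 1502 [-24.3 -14.8  -2. ] | 4 2626 [-25.5  -2.9   8.5] | 12 317 [8.2 9.1 9.8] | 20 845 [-3.7 -2.7 -1.8] |
```

View pics/c4.png

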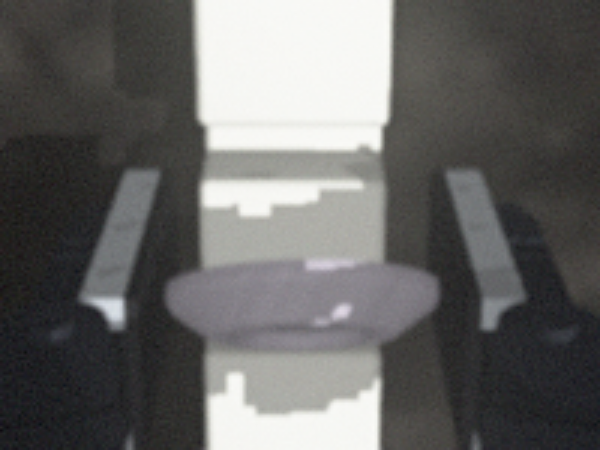

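```bash
cat >> h.py <<'E'
def prof(name=None,yw=17,bar=True):
    "side profile (tool x,z) of what stands between the fingers"
    s,R=state(); p,im,P=cloud('wrist',name); q=(P-s['tool_pos'])@R
    zb=s['tool_pos'][2]-26
    m=(abs(q[...,1])<yw)&(abs(q[...,0])<45)&(q[...,2]>-60)
    m&=(q[...,2]<(zb-2 if bar else 12)); k=q[m]; print('bar top at tool z',round(zb,1))
    for a in range(-30,45,3):
        j=k[abs(k[:,0]-a)<1.5]
        if len(j)>4: print(a,len(j),np.percentile(j[:,2],[2,50,98]).round(1).tolist(),'y',np.percentile(j[:,1],[2,98]).round(0).tolist())
E
python3 - <<'E'
from h import *
prof()
E
```

```text
t 5.4 tcp [ 466.4 -194.7   22.8] yaw 87.56 z [ 0.004 -0.004 -1.   ] F [ 0.7 -6.   9.1] g 0.446 q [ 0.54  0.57 -0.26  2.07  0.29  0.53  0.03]
bar top at tool z -3.2
-18 154 [-8.8, -6.7, -5.3] y [-7.0, 7.0]
-15 142 [-12.0, -8.5, -5.5] y [-11.0, 10.0]
-12 39 [-15.3, -13.1, -10.1] y [-14.0, 13.0]
-9 58 [-19.0, -16.6, -13.0] y [-17.0, 16.0]
-6 134 [-22.0, -19.3, -16.3] y [-16.0, 16.0]
-3 319 [-24.6, -22.4, -17.7] y [-16.0, 16.0]
0 467 [-25.6, -23.7, -18.8] y [-16.0, 16.0]
3 467 [-26.3, -24.5, -20.4] y [-14.0, 14.0]
6 353 [-26.7, -25.1, -22.4] y [-10.0, 10.0]
```

Call:
apply_moves(deltas=[{"linear":[0.002,0,0.002],"roll":0,"claw":0.034},{"linear":[0.001,0,0.002],"roll":0,"claw":0.034},{"linear":[0.001,0,0.002],"roll":0,"claw":0.034},{"linear":[0.001,0,0.002],"roll":0,"claw":0.034},{"linear":[0.001,0,0.002],"roll":0,"claw":0.034},{"linear":[0,0,0.002],"roll":0,"claw":0.034},{"linear":[0,0,0.0015],"roll":0,"claw":0.034},{"linear":[0,0,0],"roll":0,"claw":0.034}], grip_force=20)

```text
t: 6.25
tool_pos: [466.5, -186.5, 9.2]
tool_rot: [2.264, 2.174, 0.002]
contact_force: [-1.7, -0.8, 15.0]
gripper_width: 0.443
```

Run:
```python
from h import *
prof()
```

```text
t 6.25 tcp [ 466.5 -186.5    9.2] yaw 87.65 z [ 0.003 -0.001 -1.   ] F [-1.7 -0.8 15. ] g 0.443 q [ 0.52  0.6  -0.25  2.08  0.29  0.5   0.01]
bar top at tool z -16.8
-30 31 [-19.7, -19.2, -18.8] y [-6.0, 6.0]
-27 122 [-21.9, -20.4, -18.9] y [-12.0, 10.0]
-24 249 [-23.4, -21.9, -19.1] y [-14.0, 12.0]
-21 404 [-23.6, -22.0, -19.3] y [-16.0, 14.0]
-18 261 [-23.7, -22.1, -19.2] y [-16.0, 16.0]
-15 229 [-24.0, -22.2, -19.6] y [-17.0, 16.0]
-12 193 [-23.9, -22.3, -19.8] y [-17.0, 17.0]
-9 225 [-24.0, -22.2, -19.6] y [-17.0, 17.0]
-6 275 [-23.9, -22.2, -19.1] y [-17.0, 16.0]
-3 380 [-23.9, -22.1, -19.1] y [-17.0, 16.0]
0 564 [-23.9, -22.2, -19.1] y [-16.0, 15.0]
3 588 [-23.5, -21.2, -18.9] y [-14.0, 12.0]
6 366 [-21.9, -20.0, -18.8] y [-10.0, 10.0]
9 51 [-20.6, -19.3, -18.8] y [-6.0, 6.0]
```

Call:
apply_moves(deltas=[{"linear":[0,0,0],"roll":0,"claw":0.055},{"linear":[0,0,0],"roll":0,"claw":0.055},{"linear":[-0.006,0,-0.008],"roll":0,"claw":0.055},{"linear":[-0.005,0,-0.007],"roll":0,"claw":0.055},{"linear":[0,0,0],"roll":0,"claw":0.034},{"linear":[0,0,0],"roll":0,"claw":0.034},{"linear":[0,0,0],"roll":0,"claw":0.034},{"linear":[0,0,0],"roll":0,"claw":0.034},{"linear":[0,0,-0.02],"roll":0,"claw":0.034},{"linear":[0,0,-0.04],"roll":0,"claw":0.034},{"linear":[0,0,-0.036],"roll":0,"claw":0.034},{"linear":[0.036,-0.012,0],"roll":0,"claw":0.034},{"linear":[0.036,-0.012,0],"roll":0,"claw":0.034},{"linear":[0.037,-0.012,0],"roll":0,"claw":0.034},{"linear":[0.036,-0.011,0],"roll":0,"claw":0.034},{"linear":[0,0,0],"roll":0,"claw":0.034},{"linear":[0,0,0],"roll":0,"claw":0.034}], grip_force=30)

```text
t: 8.0
tool_pos: [423.4, -50.0, 118.9]
tool_rot: [2.265, 2.177, -0.0]
contact_force: [-0.8, -1.1, -1.3]
gripper_width: 0.443
```

Run:
```python
from h import *
np.set_printoptions(precision=1,suppress=True)
prof('w5',bar=False)
p,im,P=cloud('wrist','w5'); np.savez('w5.npz',im=im,P=P); X,Y,Z=P[...,0],P[...,1],P[...,2]
m=(X>370)&(X<470)&(Y>0)&(Y<90)
for a,b in((3,11),(11,17),(17,24),(24,40),(40,58),(58,68),(68,76)):
    k=P[m&(Z>a)&(Z<b)]
    if len(k)>5: print(a,b,len(k),k.mean(0),np.percentile(k,[1,99],axis=0)[:,:2].tolist())
```

```text
t 8.0 tcp [423.4 -50.  118.9] yaw 87.74 z [ 0. -0. -1.] F [-0.8 -1.1 -1.3] g 0.443 q [ 0.4  0.3 -0.4  2.2  0.2  0.7 -0.2]
bar top at tool z 92.9
-18 65 [-5.3, -4.6, -3.3] y [-8.0, 7.0]
-15 161 [-7.3, -5.9, -3.9] y [-12.0, 11.0]
-12 258 [-9.1, -7.4, -4.0] y [-15.0, 14.0]
-9 379 [-9.5, -8.0, -4.4] y [-16.0, 16.0]
-6 252 [-9.6, -7.9, -5.1] y [-16.0, 16.0]
-3 222 [-9.6, -7.9, -5.3] y [-17.0, 16.0]
0 189 [-9.4, -8.0, -5.4] y [-17.0, 17.0]
3 189 [-9.4, -7.9, -5.7] y [-17.0, 17.0]
6 239 [-9.6, -7.9, -5.1] y [-17.0, 17.0]
9 334 [-9.5, -7.7, -4.5] y [-17.0, 17.0]
12 516 [-9.5, -7.6, -3.7] y [-16.0, 16.0]
15 553 [-9.2, -6.7, -3.1] y [-14.0, 14.0]
18 427 [-7.6, -5.2, -2.5] y [-12.0, 11.0]
21 171 [-6.0, -4.0, -1.5] y [-8.0, 6.0]
3 11 68 [405.5  62.9  10.4] [[374.19214090403176, 3.852727082768926], [467.0821106666573, 84.58034800557192]]
11 17 16064 [424.   40.8  13.5] [[378.7419395545015, 0.8834696216163966], [469.1054002583036, 80.5772091770928]]
17 24 12 [404.2  44.   17.9] [[381.5845228552567, 8.449342538157708], [428.2135866748539, 74.92730718670838]]
40 58 7 [426.1  31.1  53.1] [[423.58398727125876, 27.913393516851087], [428.6662718309022, 43.439186820037875]]
58 68 746 [422.   36.7  63.8] [[413.24776425543416, 28.361571428794598], [430.46686188492896, 45.685368123253994]]
68 76 211 [421.8  37.1  68.7] [[417.3210654173921, 32.398949037607075], [426.26881066421646, 41.44888719559566]]
```

View pics/w5.png

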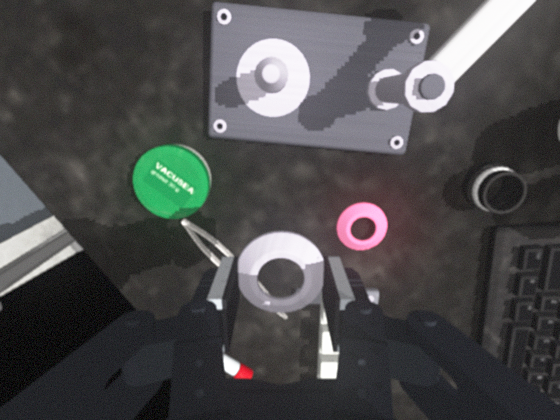

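Call:
apply_moves(deltas=[{"linear":[0.043,-0.0025,0],"roll":0,"claw":0.034},{"linear":[0.0426,-0.0024,0],"roll":0,"claw":0.034},{"linear":[0,0,0.02],"roll":0,"claw":0.034},{"linear":[0,0,0.02],"roll":0,"claw":0.034},{"linear":[0,0,0.008],"roll":0,"claw":0.034},{"linear":[0,0,0.008],"roll":0,"claw":0.034},{"linear":[0,0,0.008],"roll":0,"claw":0.034},{"linear":[0,0,0.008],"roll":0,"claw":0.034},{"linear":[0,0,0],"roll":0,"claw":0.034}], grip_force=30)

```text
t: 9.0
tool_pos: [421.7, 35.0, 46.2]
tool_rot: [-2.267, -2.174, 0.002]
contact_force: [-0.5, -0.4, -0.5]
gripper_width: 0.441
```

Call:
apply_moves(deltas=[{"linear":[0,0,0.008],"roll":0,"claw":0.034},{"linear":[0,0,0.008],"roll":0,"claw":0.034},{"linear":[0,0,0.007],"roll":0,"claw":0.034},{"linear":[0,0,0.005],"roll":0,"claw":0.034},{"linear":[0,0,0],"roll":0,"claw":0.05},{"linear":[0,0,0],"roll":0,"claw":0.05},{"linear":[0,0,0],"roll":0,"claw":0.05},{"linear":[0,0,-0.04],"roll":0,"claw":0.05},{"linear":[0,0,-0.05],"roll":0,"claw":0.05},{"linear":[-0.043,0.0025,-0.012],"roll":0,"claw":0.05},{"linear":[-0.0426,0.0024,0],"roll":0,"claw":0.05},{"linear":[0,0,0],"roll":0,"claw":0.05}], grip_force=30)

```text
t: 10.2
tool_pos: [423.7, -56.0, 121.8]
tool_rot: [2.274, 2.162, -0.001]
contact_force: [0.2, 1.4, -0.3]
gripper_width: 0.586
```

```bash
cat >> h.py <<'E'
def pack(name=None,A=(421.9,37.0)):
    s,R=state(); p,im,P=cloud('wrist',name); d=P[...,:2]-np.array(A); r=np.hypot(d[...,0],d[...,1]); Z=P[...,2]
    for a,b in((10.5,12.5),(13.5,16),(17,19.5),(20.5,23)):
        m=(r>a)&(r<b); print('r',a,b,m.sum(),np.percentile(Z[m],[5,25,50,75,95]).round(1))
    m=(r>10)&(r<24)&(Z>17)&(Z<66); k=P[m]
    if len(k)>20: print('extent',np.percentile(k,[1,99],axis=0).round(1).tolist())
E
python3 - <<'E'
from h import *
pack('w6')
E
```

```text
t 10.2 tcp [423.7 -56.  121.8] yaw 87.11 z [ 0.002 -0.003 -1.   ] F [ 0.2  1.4 -0.3] g 0.586 q [ 0.42  0.3  -0.42  2.2   0.2   0.68 -0.19]
r 10.5 12.5 213 [13.4 19.5 20.3 20.9 21.5]
r 13.5 16 528 [17.8 18.7 19.4 20.2 21.1]
r 17 19.5 644 [14.3 16.4 17.2 17.9 18.7]
r 20.5 23 790 [12.5 13.3 13.8 14.2 15.5]
extent [[403.0, 18.1, 17.0], [438.6, 54.1, 21.8]]
```

Call:
apply_moves(deltas=[{"linear":[-0.046,0.012,0],"roll":0,"claw":0.055},{"linear":[-0.046,0.012,0],"roll":0,"claw":0.055},{"linear":[-0.046,0.012,0],"roll":0,"claw":0.055},{"linear":[-0.046,0.012,0],"roll":0,"claw":0.055},{"linear":[0,0,0],"roll":-0.4,"claw":0.055},{"linear":[0,0,0.04],"roll":0,"claw":0.055},{"linear":[0,0,0.035],"roll":0,"claw":0.055},{"linear":[0,0,0.0203],"roll":0,"claw":0.055},{"linear":[0,0,0],"roll":0,"claw":0.055}], grip_force=25)

```text
t: 11.15
tool_pos: [462.0, -233.5, 22.8]
tool_rot: [-2.252, -2.181, 0.002]
contact_force: [0.6, 0.3, -0.2]
gripper_width: 0.642
```

Call:
apply_moves(deltas=[{"linear":[-0.0085,0.001,-0.0037],"roll":0.5,"claw":0.055},{"linear":[0,0,0],"roll":0,"claw":0.055},{"linear":[0,0,0],"roll":0,"claw":0.034},{"linear":[0,0,0],"roll":0,"claw":0.034},{"linear":[0,0,0],"roll":0,"claw":0.034},{"linear":[0,0,0],"roll":0,"claw":0.034}], grip_force=25)

```text
t: 11.75
tool_pos: [465.5, -245.3, 30.9]
tool_rot: [2.267, 2.171, 0.001]
contact_force: [-0.9, 0.5, 5.6]
gripper_width: 0.436
```

Call:
apply_moves(deltas=[{"linear":[0,0,0],"roll":0,"claw":0.034},{"linear":[0,0,0],"roll":0,"claw":0.034}], grip_force=25)

```text
t: 11.95
tool_pos: [465.5, -245.3, 30.9]
tool_rot: [2.267, 2.171, 0.001]
contact_force: [-0.9, -0.9, 5.3]
gripper_width: 0.439
```

Run:
```python
from h import *
prof()
```

```text
t 11.95 tcp [ 465.5 -245.3   30.9] yaw 87.52 z [ 0.002 -0.002 -1.   ] F [-0.9 -0.9  5.3] g 0.439 q [ 0.65  0.58 -0.28  2.01  0.28  0.58  0.13]
bar top at tool z 4.9
-30 512 [-22.6, -19.8, -3.9] y [-16.0, 16.0]
-27 1087 [-21.6, -16.4, 1.6] y [-16.0, 15.0]
-24 764 [-17.4, -11.3, 2.1] y [-16.0, 11.0]
0 84 [-18.6, -0.4, 2.8] y [-11.0, 11.0]
3 586 [-22.5, -11.6, 2.6] y [-15.0, 16.0]
6 680 [-22.4, -17.4, 1.9] y [-17.0, 17.0]
```

Call:
apply_moves(deltas=[{"linear":[0,0,0],"roll":0,"claw":0.055},{"linear":[0,0,0],"roll":0,"claw":0.055},{"linear":[0.0033,-0.0028,0.0044],"roll":0,"claw":0.055},{"linear":[0,0,0],"roll":0,"claw":0.055},{"linear":[0,0,0],"roll":0,"claw":0.034},{"linear":[0,0,0],"roll":0,"claw":0.034},{"linear":[0,0,0],"roll":0,"claw":0.034},{"linear":[0,0,0],"roll":0,"claw":0.034}], grip_force=30)

```text
t: 12.8
tool_pos: [461.7, -241.3, 24.9]
tool_rot: [-2.269, -2.173, 0.0]
contact_force: [-0.7, 0.3, 1.4]
gripper_width: 0.447
```

Call:
apply_moves(deltas=[{"linear":[0,0,-0.005],"roll":0,"claw":0.034},{"linear":[0,0,-0.0045],"roll":0,"claw":0.034},{"linear":[0.0025,0,0],"roll":0,"claw":0.034},{"linear":[0.0025,0,0],"roll":0,"claw":0.034},{"linear":[0.0025,0,0],"roll":0,"claw":0.034},{"linear":[0.0025,0,0.001],"roll":0,"claw":0.034},{"linear":[0.0025,0,0.0015],"roll":0,"claw":0.034},{"linear":[0.002,0,0.002],"roll":0,"claw":0.034},{"linear":[0.002,0,0.002],"roll":0,"claw":0.034},{"linear":[0.001,0,0.002],"roll":0,"claw":0.034},{"linear":[0.001,0,0.002],"roll":0,"claw":0.034},{"linear":[0.003,0,0.004],"roll":0,"claw":0.034},{"linear":[0.001,0,0.002],"roll":0,"claw":0.034},{"linear":[0.001,0,0.002],"roll":0,"claw":0.034},{"linear":[0.001,0,0.002],"roll":0,"claw":0.034},{"linear":[0.001,0,0.002],"roll":0,"claw":0.034},{"linear":[0,0,0.002],"roll":0,"claw":0.034},{"linear":[0,0,0.001],"roll":0,"claw":0.034},{"linear":[0,0,0],"roll":0,"claw":0.034},{"linear":[0,0,0],"roll":0,"claw":0.034}], grip_force=25)

```text
t: 14.8
tool_pos: [465.0, -216.0, 9.9]
tool_rot: [2.266, 2.171, 0.003]
contact_force: [1.1, -0.5, 6.3]
gripper_width: 0.441
```

Run:
```python
from h import *
prof()
```

```text
t 14.8 tcp [ 465.  -216.     9.9] yaw 87.56 z [ 0.004 -0.001 -1.   ] F [ 1.1 -0.5  6.3] g 0.441 q [ 0.58  0.61 -0.26  2.05  0.3   0.52  0.06]
bar top at tool z -16.1
-30 8 [-18.7, -18.4, -18.3] y [-5.0, 3.0]
-27 88 [-21.1, -19.2, -18.2] y [-11.0, 10.0]
-24 208 [-22.9, -21.5, -18.4] y [-14.0, 13.0]
-21 406 [-23.4, -22.0, -18.5] y [-16.0, 15.0]
-18 257 [-23.6, -22.0, -19.1] y [-16.0, 16.0]
-15 217 [-23.8, -22.3, -19.8] y [-16.0, 16.0]
-12 191 [-24.2, -22.7, -20.2] y [-17.0, 17.0]
-9 205 [-24.3, -22.9, -20.1] y [-17.0, 17.0]
-6 245 [-24.6, -23.0, -20.6] y [-17.0, 16.0]
-3 375 [-24.7, -23.0, -19.9] y [-16.0, 17.0]
0 588 [-24.9, -23.2, -19.4] y [-16.0, 16.0]
3 640 [-24.8, -22.5, -19.0] y [-15.0, 14.0]
6 539 [-23.4, -21.3, -18.7] y [-12.0, 12.0]
9 242 [-22.0, -20.2, -18.5] y [-8.0, 8.0]
```

Call:
apply_moves(deltas=[{"linear":[0,0,0],"roll":0,"claw":0.055},{"linear":[0,0,0],"roll":0,"claw":0.055},{"linear":[-0.005,0,-0.007],"roll":0,"claw":0.055},{"linear":[-0.005,0,-0.007],"roll":0,"claw":0.055},{"linear":[0,0,0],"roll":0,"claw":0.034},{"linear":[0,0,0],"roll":0,"claw":0.034},{"linear":[0,0,0],"roll":0,"claw":0.034},{"linear":[0,0,0],"roll":0,"claw":0.034},{"linear":[0,0,-0.015],"roll":0,"claw":0.034},{"linear":[0.03,0,0],"roll":0,"claw":0.034},{"linear":[0.03,0,0],"roll":0,"claw":0.034},{"linear":[0,0,0],"roll":0,"claw":0.034},{"linear":[0,0,0.007],"roll":0,"claw":0.034},{"linear":[0,0,0.007],"roll":0,"claw":0.034},{"linear":[0,0,0],"roll":0,"claw":0.034},{"linear":[0,0,0],"roll":0,"claw":0.055},{"linear":[0,0,0],"roll":0,"claw":0.055},{"linear":[0,0,-0.03],"roll":0,"claw":0.055},{"linear":[0,0,0],"roll":0,"claw":0.055},{"linear":[0,0,0],"roll":0,"claw":0.055}], grip_force=25)

```text
t: 16.85
tool_pos: [465.3, -166.5, 54.1]
tool_rot: [2.269, 2.171, 0.0]
contact_force: [-0.7, -0.5, 0.2]
gripper_width: 0.642
```

Run:
```python
from h import *
prof()
```

```text
t 16.85 tcp [ 465.3 -166.5   54.1] yaw 87.48 z [ 0.001 -0.001 -1.   ] F [-0.7 -0.5  0.2] g 0.642 q [ 0.52  0.51 -0.3   2.08  0.26  0.59 -0.01]
bar top at tool z 28.1
-18 56 [24.3, 25.2, 26.0] y [-8.0, 7.0]
-15 131 [22.1, 24.1, 25.9] y [-12.0, 11.0]
-12 216 [20.9, 22.5, 25.7] y [-14.0, 14.0]
-9 271 [20.5, 22.1, 25.5] y [-16.0, 16.0]
-6 188 [20.7, 22.2, 25.1] y [-16.0, 17.0]
-3 151 [20.7, 22.2, 24.7] y [-17.0, 17.0]
0 134 [20.5, 22.0, 24.3] y [-17.0, 17.0]
3 145 [20.4, 22.2, 24.2] y [-17.0, 17.0]
6 166 [20.5, 22.2, 24.6] y [-17.0, 17.0]
9 245 [20.6, 22.3, 25.2] y [-16.0, 17.0]
12 356 [20.5, 22.4, 25.6] y [-16.0, 15.0]
15 346 [20.8, 23.4, 25.8] y [-13.0, 13.0]
18 248 [22.5, 24.6, 25.9] y [-10.0, 10.0]
21 33 [24.3, 25.5, 26.0] y [-5.0, 5.0]
```

Call:
apply_moves(deltas=[{"linear":[-0.037,0,0],"roll":0,"claw":0.055},{"linear":[-0.036,0,0],"roll":0,"claw":0.055},{"linear":[-0.036,0.0004,0],"roll":0,"claw":0.055},{"linear":[0,0,0],"roll":0,"claw":0.055},{"linear":[0,0,0.014],"roll":0,"claw":0.055},{"linear":[0,0,0.014],"roll":0,"claw":0.055},{"linear":[0,0,0],"roll":0,"claw":0.055},{"linear":[0,0,0],"roll":0,"claw":0.055},{"linear":[0,0,0],"roll":0,"claw":0.055}], grip_force=25)

```text
t: 17.8
tool_pos: [461.2, -274.1, 25.9]
tool_rot: [-2.267, -2.175, -0.0]
contact_force: [0.7, 0.2, 1.1]
gripper_width: 0.641
```

Good; grip and pivot.

Call:
apply_moves(deltas=[{"linear":[-0.0014,0,0],"roll":0,"claw":0.034},{"linear":[0,0,0],"roll":0,"claw":0.034},{"linear":[0,0,0],"roll":0,"claw":0.034},{"linear":[0,0,0],"roll":0,"claw":0.034},{"linear":[0,0,-0.004],"roll":0,"claw":0.034},{"linear":[0,0,-0.004],"roll":0,"claw":0.034},{"linear":[0.003,0,0],"roll":0,"claw":0.034},{"linear":[0.003,0,0],"roll":0,"claw":0.034},{"linear":[0.003,0,0],"roll":0,"claw":0.034},{"linear":[0.003,0,0.001],"roll":0,"claw":0.034},{"linear":[0.0025,0,0.0015],"roll":0,"claw":0.034},{"linear":[0.002,0,0.002],"roll":0,"claw":0.034},{"linear":[0.002,0,0.002],"roll":0,"claw":0.034},{"linear":[0.001,0,0.002],"roll":0,"claw":0.034},{"linear":[0.001,0,0.002],"roll":0,"claw":0.034},{"linear":[0.002,0,0.002],"roll":0,"claw":0.034},{"linear":[0,0,0],"roll":0,"claw":0.034},{"linear":[0,0,0],"roll":0,"claw":0.034}], grip_force=25)

```text
t: 19.6
tool_pos: [462.5, -255.2, 23.4]
tool_rot: [2.267, 2.17, -0.002]
contact_force: [-3.9, -2.1, 16.8]
gripper_width: 0.447
```

Run:
```python
from h import *
prof('w7')
```

```text
t 19.6 tcp [ 462.5 -255.2   23.4] yaw 87.49 z [ 0.001 -0.003 -1.   ] F [-3.9 -2.1 16.8] g 0.447 q [ 0.66  0.6  -0.27  2.01  0.29  0.56  0.14]
bar top at tool z -2.6
-18 12 [-5.3, -5.0, -4.7] y [-11.0, 12.0]
-15 198 [-7.9, -5.5, -4.7] y [-14.0, 13.0]
-12 314 [-10.7, -6.5, -4.7] y [-15.0, 15.0]
-9 305 [-13.5, -8.3, -5.2] y [-16.0, 16.0]
-6 86 [-16.7, -13.2, -9.2] y [-16.0, 17.0]
-3 20 [-20.7, -18.1, -15.4] y [-17.0, 16.0]
0 31 [-24.3, -23.2, -21.5] y [-17.0, 17.0]
3 163 [-27.2, -24.8, -18.2] y [-17.0, 17.0]
6 477 [-30.3, -27.1, -19.7] y [-14.0, 13.0]
9 522 [-30.9, -27.8, -21.5] y [-9.0, 8.0]
```

Call:
apply_moves(deltas=[{"linear":[0.002,0,0.002],"roll":0,"claw":0.034},{"linear":[0.001,0,0.002],"roll":0,"claw":0.034},{"linear":[0.001,0,0.002],"roll":0,"claw":0.034},{"linear":[0.001,0,0.002],"roll":0,"claw":0.034},{"linear":[0.001,0,0.002],"roll":0,"claw":0.034},{"linear":[0,0,0.002],"roll":0,"claw":0.034},{"linear":[0,0,0],"roll":0,"claw":0.034},{"linear":[0,0,0],"roll":0,"claw":0.034}], grip_force=20)

```text
t: 20.45
tool_pos: [462.8, -247.6, 10.6]
tool_rot: [2.267, 2.173, 0.001]
contact_force: [-2.3, 0.7, 11.2]
gripper_width: 0.445
```

Run:
```python
from h import *
prof('w7')
```

```text
t 20.45 tcp [ 462.8 -247.6   10.6] yaw 87.56 z [ 0.001 -0.001 -1.   ] F [-2.3  0.7 11.2] g 0.445 q [ 0.64  0.62 -0.26  2.02  0.3   0.54  0.12]
bar top at tool z -15.4
-27 11 [-20.3, -20.1, -19.5] y [-4.0, 2.0]
-24 193 [-21.5, -20.6, -19.7] y [-10.0, 9.0]
-21 410 [-21.9, -20.7, -18.8] y [-13.0, 12.0]
-18 535 [-22.6, -20.1, -17.7] y [-15.0, 15.0]
-15 489 [-22.9, -19.9, -17.6] y [-16.0, 16.0]
-12 335 [-23.4, -20.3, -17.5] y [-16.0, 17.0]
-9 258 [-23.8, -21.1, -17.7] y [-17.0, 17.0]
-6 211 [-24.3, -21.6, -18.0] y [-17.0, 17.0]
-3 203 [-25.2, -22.4, -19.7] y [-17.0, 17.0]
0 213 [-25.8, -23.4, -20.4] y [-17.0, 17.0]
3 272 [-26.3, -24.8, -21.1] y [-17.0, 17.0]
6 352 [-27.0, -25.3, -22.1] y [-16.0, 15.0]
9 374 [-27.7, -26.4, -24.4] y [-14.0, 13.0]
12 407 [-28.3, -27.0, -24.8] y [-10.0, 10.0]
15 42 [-28.3, -26.7, -25.2] y [-4.0, 4.0]
```

Call:
apply_moves(deltas=[{"linear":[0,0,0],"roll":0,"claw":0.055},{"linear":[0,0,0],"roll":0,"claw":0.055},{"linear":[-0.003,0,-0.009],"roll":0,"claw":0.055},{"linear":[-0.003,0,-0.009],"roll":0,"claw":0.055},{"linear":[0,0,0],"roll":0,"claw":0.055},{"linear":[0,0,0],"roll":0,"claw":0.034},{"linear":[0,0,0],"roll":0,"claw":0.034},{"linear":[0,0,0],"roll":0,"claw":0.034},{"linear":[0,0,0],"roll":0,"claw":0.034},{"linear":[0,0,-0.02],"roll":0,"claw":0.034},{"linear":[0,0,-0.04],"roll":0,"claw":0.034},{"linear":[0,0,-0.032],"roll":0,"claw":0.034},{"linear":[0.034,-0.008,0],"roll":0,"claw":0.034},{"linear":[0.034,-0.008,0],"roll":0,"claw":0.034},{"linear":[0.034,-0.008,0],"roll":0,"claw":0.034},{"linear":[0.034,-0.008,0],"roll":0,"claw":0.034},{"linear":[0.034,-0.008,0],"roll":0,"claw":0.034},{"linear":[0.034,-0.008,0],"roll":0,"claw":0.034},{"linear":[0,0,0],"roll":0,"claw":0.034},{"linear":[0,0,0],"roll":0,"claw":0.034}], grip_force=30)

```text
t: 22.5
tool_pos: [422.4, -47.4, 119.3]
tool_rot: [-2.267, -2.175, 0.001]
contact_force: [0.4, -0.7, -0.5]
gripper_width: 0.439
```

Run:
```python
from h import *
prof('w8',bar=False)
```

```text
t 22.5 tcp [422.4 -47.4 119.3] yaw 87.65 z [-0. -0. -1.] F [ 0.4 -0.7 -0.5] g 0.439 q [ 0.41  0.3  -0.43  2.2   0.2   0.67 -0.2 ]
bar top at tool z 93.3
-18 59 [-5.3, -4.4, -3.2] y [-7.0, 6.0]
-15 282 [-5.7, -4.4, -2.7] y [-11.0, 10.0]
-12 455 [-5.4, -3.6, -1.1] y [-14.0, 13.0]
-9 541 [-5.2, -2.1, 1.6] y [-16.0, 15.0]
-6 360 [-5.3, -2.2, 1.3] y [-16.0, 16.0]
-3 264 [-5.2, -2.3, 1.3] y [-17.0, 17.0]
0 213 [-4.9, -2.2, 0.8] y [-17.0, 16.0]
3 196 [-5.1, -2.4, 0.5] y [-17.0, 17.0]
6 202 [-5.2, -2.4, 0.4] y [-17.0, 17.0]
9 231 [-5.2, -2.7, 0.3] y [-17.0, 17.0]
12 350 [-5.4, -3.0, 0.2] y [-17.0, 16.0]
15 372 [-5.3, -3.5, -1.0] y [-15.0, 15.0]
18 344 [-5.5, -4.2, -2.8] y [-13.0, 12.0]
21 214 [-5.5, -4.3, -2.3] y [-8.0, 8.0]
```

Call:
apply_moves(deltas=[{"linear":[0.028,-0.0013,0],"roll":0,"claw":0.034},{"linear":[0.0274,-0.0013,0],"roll":0,"claw":0.034},{"linear":[0.0274,-0.0013,0],"roll":0,"claw":0.034},{"linear":[0,0,0],"roll":0,"claw":0.034},{"linear":[0,0,0.02],"roll":0,"claw":0.034},{"linear":[0,0,0.02],"roll":0,"claw":0.034},{"linear":[0,0,0.008],"roll":0,"claw":0.034},{"linear":[0,0,0.008],"roll":0,"claw":0.034},{"linear":[0,0,0.008],"roll":0,"claw":0.034},{"linear":[0,0,0],"roll":0,"claw":0.034},{"linear":[0,0,0],"roll":0,"claw":0.034}], grip_force=30)

```text
t: 23.65
tool_pos: [422.5, 34.9, 55.5]
tool_rot: [2.269, 2.173, 0.0]
contact_force: [0.4, 0.1, -0.5]
gripper_width: 0.442
```

Call:
apply_moves(deltas=[{"linear":[0,0,0.008],"roll":0,"claw":0.034},{"linear":[0,0,0.008],"roll":0,"claw":0.034},{"linear":[0,0,0.008],"roll":0,"claw":0.034},{"linear":[0,0,0.007],"roll":0,"claw":0.034},{"linear":[0,0,0],"roll":0,"claw":0.034},{"linear":[0,0,0],"roll":0,"claw":0.05},{"linear":[0,0,0],"roll":0,"claw":0.05},{"linear":[0,0,0],"roll":0,"claw":0.05},{"linear":[0,0,-0.048],"roll":0,"claw":0.05},{"linear":[0,0,-0.048],"roll":0,"claw":0.05},{"linear":[-0.042,0.002,0],"roll":0,"claw":0.05},{"linear":[-0.042,0.002,0],"roll":0,"claw":0.05},{"linear":[0,0,0],"roll":0,"claw":0.05},{"linear":[0,0,0],"roll":0,"claw":0.05}], grip_force=30)

```text
t: 25.05
tool_pos: [422.5, -50.0, 120.5]
tool_rot: [2.272, 2.169, 0.0]
contact_force: [-0.5, 0.2, 0.2]
gripper_width: 0.584
```

Run:
```python
from h import *
pack('w9')
```

```text
t 25.05 tcp [422.5 -50.  120.5] yaw 87.36 z [ 0. -0. -1.] F [-0.5  0.2  0.2] g 0.584 q [ 0.43  0.31 -0.44  2.2   0.21  0.68 -0.2 ]
r 10.5 12.5 244 [22.3 23.3 23.9 24.6 25.4]
r 13.5 16 628 [24.5 25.5 26.  26.7 27.5]
r 17 19.5 741 [26.3 27.  27.5 27.9 28.6]
r 20.5 23 604 [12.5 13.2 13.7 14.2 15. ]
extent [[402.6, 18.0, 22.6], [440.5, 55.7, 28.9]]
```

Call:
apply_moves(deltas=[{"linear":[-0.0284,0.012,0],"roll":0,"claw":0.055},{"linear":[-0.0284,0.012,0],"roll":0,"claw":0.055},{"linear":[-0.0284,0.012,0],"roll":0,"claw":0.055},{"linear":[-0.0284,0.012,0],"roll":0,"claw":0.055},{"linear":[0,0,0],"roll":0,"claw":0.055},{"linear":[0,0,0.04],"roll":0,"claw":0.055},{"linear":[0,0,0.036],"roll":0,"claw":0.055},{"linear":[0,0,0.014],"roll":0,"claw":0.055},{"linear":[0,0,0],"roll":0,"claw":0.055},{"linear":[0,0,0],"roll":0,"claw":0.055},{"linear":[0,0,0],"roll":0,"claw":0.055}], grip_force=30)

```text
t: 26.2
tool_pos: [467.0, -164.5, 31.9]
tool_rot: [2.266, 2.172, 0.002]
contact_force: [-0.1, 0.4, 0.7]
gripper_width: 0.645
```

Run:
```python
from h import *
prof('w10')
```

```text
t 26.2 tcp [ 467.  -164.5   31.9] yaw 87.57 z [ 0.003 -0.001 -1.   ] F [-0.1  0.4  0.7] g 0.645 q [ 0.53  0.55 -0.31  2.09  0.32  0.54 -0.06]
bar top at tool z 5.9
-21 25 [2.4, 3.4, 3.8] y [-8.0, 2.0]
-18 133 [0.7, 2.3, 3.7] y [-13.0, 8.0]
-15 211 [-1.1, 0.6, 3.4] y [-16.0, 11.0]
-12 326 [-1.5, -0.2, 2.9] y [-16.0, 14.0]
-9 248 [-1.6, 0.1, 3.1] y [-16.0, 16.0]
-6 193 [-1.5, -0.2, 3.3] y [-17.0, 16.0]
-3 174 [-1.5, -0.1, 3.1] y [-16.0, 17.0]
0 171 [-1.5, -0.1, 3.0] y [-17.0, 17.0]
3 199 [-1.6, -0.1, 3.3] y [-17.0, 16.0]
6 260 [-1.6, 0.1, 3.3] y [-17.0, 16.0]
9 399 [-1.6, -0.0, 3.5] y [-16.0, 14.0]
12 472 [-1.5, 0.7, 3.6] y [-16.0, 12.0]
15 386 [-0.1, 2.1, 3.8] y [-14.0, 9.0]
18 129 [1.5, 3.1, 3.8] y [-9.0, 6.0]
```

Call:
apply_moves(deltas=[{"linear":[-0.001,-0.0015,0.008],"roll":0,"claw":0.055},{"linear":[0,0,0],"roll":0,"claw":0.055},{"linear":[0,0,0],"roll":0,"claw":0.034},{"linear":[0,0,0],"roll":0,"claw":0.034},{"linear":[0,0,0],"roll":0,"claw":0.034},{"linear":[0,0,0],"roll":0,"claw":0.034},{"linear":[0,0,-0.02],"roll":0,"claw":0.034},{"linear":[0,0,-0.04],"roll":0,"claw":0.034},{"linear":[0,0,-0.036],"roll":0,"claw":0.034},{"linear":[0.0284,-0.0122,0],"roll":0,"claw":0.034},{"linear":[0.0284,-0.0122,0],"roll":0,"claw":0.034},{"linear":[0.0284,-0.0122,0],"roll":0,"claw":0.034},{"linear":[0.0284,-0.0122,0],"roll":0,"claw":0.034},{"linear":[0,0,0],"roll":0,"claw":0.034},{"linear":[0,0,0],"roll":0,"claw":0.034}], grip_force=30)

```text
t: 27.75
tool_pos: [420.5, -49.7, 118.4]
tool_rot: [2.267, 2.174, 0.0]
contact_force: [0.3, -0.1, -0.1]
gripper_width: 0.44
```

Run:
```python
from h import *
prof('w11',bar=False)
```

```text
t 27.75 tcp [420.5 -49.7 118.4] yaw 87.61 z [ 0.001 -0.    -1.   ] F [ 0.3 -0.1 -0.1] g 0.44 q [ 0.43  0.31 -0.45  2.2   0.21  0.67 -0.2 ]
bar top at tool z 92.4
-21 5 [-5.6, -5.3, -4.9] y [-3.0, 1.0]
-18 96 [-7.5, -6.5, -5.1] y [-8.0, 9.0]
-15 195 [-9.6, -7.7, -5.4] y [-13.0, 12.0]
-12 324 [-10.7, -9.1, -5.4] y [-15.0, 15.0]
-9 347 [-10.8, -9.1, -6.0] y [-16.0, 16.0]
-6 245 [-11.0, -9.2, -6.3] y [-16.0, 17.0]
-3 203 [-10.9, -9.4, -6.9] y [-17.0, 17.0]
0 191 [-10.8, -9.3, -7.1] y [-17.0, 17.0]
3 201 [-10.9, -9.2, -6.8] y [-17.0, 17.0]
6 275 [-10.6, -9.1, -6.3] y [-17.0, 17.0]
9 397 [-10.9, -9.0, -5.6] y [-16.0, 16.0]
12 565 [-10.8, -8.9, -4.7] y [-16.0, 15.0]
15 521 [-10.1, -7.6, -4.6] y [-13.0, 13.0]
18 390 [-8.3, -6.1, -3.5] y [-11.0, 10.0]
21 48 [-6.7, -5.2, -3.6] y [-4.0, 5.0]
```

Call:
apply_moves(deltas=[{"linear":[0.029,-0.0008,0],"roll":0,"claw":0.034},{"linear":[0.029,-0.0007,0],"roll":0,"claw":0.034},{"linear":[0.028,-0.0007,0],"roll":0,"claw":0.034},{"linear":[0,0,0],"roll":0,"claw":0.034},{"linear":[0,0,0.02],"roll":0,"claw":0.034},{"linear":[0,0,0.02],"roll":0,"claw":0.034},{"linear":[0,0,0.008],"roll":0,"claw":0.034},{"linear":[0,0,0.008],"roll":0,"claw":0.034},{"linear":[0,0,0.008],"roll":0,"claw":0.034},{"linear":[0,0,0],"roll":0,"claw":0.034},{"linear":[0,0,0],"roll":0,"claw":0.034}], grip_force=30)

```text
t: 28.9
tool_pos: [422.0, 36.0, 54.5]
tool_rot: [2.269, 2.173, 0.0]
contact_force: [0.5, 0.6, 0.2]
gripper_width: 0.44
```

Call:
apply_moves(deltas=[{"linear":[0,0,0.008],"roll":0,"claw":0.034},{"linear":[0,0,0.008],"roll":0,"claw":0.034},{"linear":[0,0,0.007],"roll":0,"claw":0.034},{"linear":[0,0,0.005],"roll":0,"claw":0.034},{"linear":[0,0,0],"roll":0,"claw":0.034},{"linear":[0,0,0],"roll":0,"claw":0.05},{"linear":[0,0,0],"roll":0,"claw":0.05},{"linear":[0,0,0],"roll":0,"claw":0.05},{"linear":[0,0,-0.047],"roll":0,"claw":0.05},{"linear":[0,0,-0.047],"roll":0,"claw":0.05},{"linear":[-0.043,0.002,0],"roll":0,"claw":0.05},{"linear":[-0.043,0.002,0],"roll":0,"claw":0.05},{"linear":[0,0,0],"roll":0,"claw":0.05},{"linear":[0,0,0],"roll":0,"claw":0.05}], grip_force=30)

```text
t: 30.3
tool_pos: [421.9, -50.9, 120.3]
tool_rot: [-2.272, -2.17, 0.0]
contact_force: [0.3, 0.9, -0.2]
gripper_width: 0.588
```

Run:
```python
from h import *
pack('w12')
```

```text
t 30.3 tcp [421.9 -50.9 120.3] yaw 87.35 z [-0. -0. -1.] F [ 0.3  0.9 -0.2] g 0.588 q [ 0.45  0.31 -0.47  2.2   0.22  0.68 -0.21]
r 10.5 12.5 331 [22.6 33.7 34.3 34.8 35.4]
r 13.5 16 607 [31.7 32.7 33.4 34.1 34.9]
r 17 19.5 707 [29.  30.4 31.1 31.9 32.9]
r 20.5 23 557 [12.5 13.3 13.8 14.4 30.1]
extent [[402.3, 17.2, 23.2], [440.3, 55.5, 35.6]]
```

Call:
apply_moves(deltas=[{"linear":[-0.0421,0.0082,0],"roll":0,"claw":0.055},{"linear":[-0.0421,0.0082,0],"roll":0,"claw":0.055},{"linear":[-0.0421,0.0082,0],"roll":0,"claw":0.055},{"linear":[-0.0421,0.0082,0],"roll":0,"claw":0.055},{"linear":[-0.0421,0.0082,0],"roll":0,"claw":0.055},{"linear":[-0.042,0.0082,0],"roll":0,"claw":0.055},{"linear":[0,0,0],"roll":0,"claw":0.055},{"linear":[0,0,0.04],"roll":0,"claw":0.055},{"linear":[0,0,0.022],"roll":0,"claw":0.055},{"linear":[0,0,0],"roll":0,"claw":0.055},{"linear":[0,0,0],"roll":0,"claw":0.055},{"linear":[0,0,0],"roll":0,"claw":0.055}], grip_force=25)

```text
t: 31.55
tool_pos: [461.7, -303.9, 59.7]
tool_rot: [2.266, 2.173, 0.001]
contact_force: [-0.4, 0.0, -0.0]
gripper_width: 0.642
```

Correct by (dx −2.2, dy −1.5) and go down 33.7, grip and pivot as with C.

Call:
apply_moves(deltas=[{"linear":[-0.0016,-0.0022,0.017],"roll":0,"claw":0.055},{"linear":[0,0,0.0167],"roll":0,"claw":0.055},{"linear":[0,0,0],"roll":0,"claw":0.055},{"linear":[0,0,0],"roll":0,"claw":0.034},{"linear":[0,0,0],"roll":0,"claw":0.034},{"linear":[0,0,0],"roll":0,"claw":0.034},{"linear":[0,0,0],"roll":0,"claw":0.034},{"linear":[0,0,-0.004],"roll":0,"claw":0.034},{"linear":[0,0,-0.004],"roll":0,"claw":0.034},{"linear":[0,0,0],"roll":0,"claw":0.034}], grip_force=25)

```text
t: 32.55
tool_pos: [458.4, -306.2, 33.3]
tool_rot: [2.268, 2.172, 0.0]
contact_force: [-0.3, -0.6, -0.5]
gripper_width: 0.443
```

Call:
apply_moves(deltas=[{"linear":[0.003,0,0],"roll":0,"claw":0.034},{"linear":[0.003,0,0],"roll":0,"claw":0.034},{"linear":[0.003,0,0],"roll":0,"claw":0.034},{"linear":[0.003,0,0.001],"roll":0,"claw":0.034},{"linear":[0.0025,0,0.0015],"roll":0,"claw":0.034},{"linear":[0.002,0,0.002],"roll":0,"claw":0.034},{"linear":[0.002,0,0.002],"roll":0,"claw":0.034},{"linear":[0.001,0,0.002],"roll":0,"claw":0.034},{"linear":[0.001,0,0.002],"roll":0,"claw":0.034},{"linear":[0.002,0,0.002],"roll":0,"claw":0.034},{"linear":[0.002,0,0.002],"roll":0,"claw":0.034},{"linear":[0.001,0,0.002],"roll":0,"claw":0.034},{"linear":[0.001,0,0.002],"roll":0,"claw":0.034},{"linear":[0.001,0,0.002],"roll":0,"claw":0.034},{"linear":[0.001,0,0.002],"roll":0,"claw":0.034},{"linear":[0,0,0.002],"roll":0,"claw":0.034},{"linear":[0,0,0],"roll":0,"claw":0.034},{"linear":[0,0,0],"roll":0,"claw":0.034}], grip_force=22)

```text
t: 34.35
tool_pos: [459.9, -277.3, 9.4]
tool_rot: [2.268, 2.173, -0.0]
contact_force: [-2.3, 0.2, 11.7]
gripper_width: 0.447
```

Run:
```python
from h import *
prof('w13')
```

```text
t 34.35 tcp [ 459.9 -277.3    9.4] yaw 87.55 z [ 0.001 -0.001 -1.   ] F [-2.3  0.2 11.7] g 0.447 q [ 0.71  0.64 -0.28  1.99  0.32  0.56  0.16]
bar top at tool z -16.6
-27 22 [-21.8, -21.3, -20.6] y [-5.0, 5.0]
-24 230 [-22.8, -21.9, -20.8] y [-10.0, 10.0]
-21 443 [-23.1, -21.8, -20.1] y [-13.0, 13.0]
-18 560 [-23.7, -21.1, -19.0] y [-15.0, 15.0]
-15 477 [-24.1, -21.1, -18.7] y [-16.0, 16.0]
-12 320 [-24.4, -21.7, -18.8] y [-16.0, 17.0]
-9 252 [-25.1, -22.2, -19.0] y [-17.0, 17.0]
-6 219 [-25.6, -22.8, -20.1] y [-17.0, 17.0]
-3 195 [-26.2, -23.5, -21.0] y [-17.0, 17.0]
0 215 [-26.8, -24.7, -21.8] y [-17.0, 17.0]
3 287 [-27.5, -25.6, -22.4] y [-17.0, 17.0]
6 375 [-28.0, -26.3, -23.2] y [-16.0, 16.0]
9 394 [-28.6, -27.3, -25.5] y [-14.0, 13.0]
12 392 [-29.3, -27.8, -25.7] y [-9.0, 9.0]
15 8 [-29.8, -28.2, -26.7] y [-2.0, 3.0]
```

Call:
apply_moves(deltas=[{"linear":[0,0,0],"roll":0,"claw":0.055},{"linear":[0,0,0],"roll":0,"claw":0.055},{"linear":[-0.003,0,-0.0095],"roll":0,"claw":0.055},{"linear":[-0.003,0,-0.0095],"roll":0,"claw":0.055},{"linear":[0,0,0],"roll":0,"claw":0.055},{"linear":[0,0,0],"roll":0,"claw":0.034},{"linear":[0,0,0],"roll":0,"claw":0.034},{"linear":[0,0,0],"roll":0,"claw":0.034},{"linear":[0,0,0],"roll":0,"claw":0.034},{"linear":[0,0,-0.02],"roll":0,"claw":0.034},{"linear":[0,0,-0.04],"roll":0,"claw":0.034},{"linear":[0,0,-0.032],"roll":0,"claw":0.034},{"linear":[0.0386,-0.0079,0],"roll":0,"claw":0.034},{"linear":[0.0386,-0.0079,0],"roll":0,"claw":0.034},{"linear":[0.0386,-0.0079,0],"roll":0,"claw":0.034},{"linear":[0.0386,-0.0079,0],"roll":0,"claw":0.034},{"linear":[0.0386,-0.0079,0],"roll":0,"claw":0.034},{"linear":[0.0386,-0.0079,0],"roll":0,"claw":0.034},{"linear":[0,0,0],"roll":0,"claw":0.034},{"linear":[0,0,0],"roll":0,"claw":0.034}], grip_force=30)

```text
t: 36.4
tool_pos: [421.5, -49.5, 119.1]
tool_rot: [-2.266, -2.176, 0.001]
contact_force: [-0.2, -0.6, -1.0]
gripper_width: 0.442
```

Run:
```python
from h import *
prof('w14',bar=False)
```

```text
t 36.4 tcp [421.5 -49.5 119.1] yaw 87.66 z [-0. -0. -1.] F [-0.2 -0.6 -1. ] g 0.442 q [ 0.44  0.31 -0.46  2.2   0.22  0.67 -0.21]
bar top at tool z 93.1
-18 94 [-5.9, -4.6, -3.5] y [-7.0, 7.0]
-15 323 [-5.9, -4.5, -2.6] y [-11.0, 11.0]
-12 455 [-5.5, -3.6, -0.7] y [-14.0, 14.0]
-9 541 [-5.4, -2.2, 1.6] y [-16.0, 15.0]
-6 335 [-5.5, -2.4, 1.4] y [-17.0, 16.0]
-3 250 [-5.4, -2.5, 1.0] y [-17.0, 17.0]
0 204 [-5.2, -2.4, 0.5] y [-17.0, 17.0]
3 202 [-5.0, -2.5, 0.5] y [-17.0, 17.0]
6 198 [-5.2, -3.0, 0.1] y [-17.0, 17.0]
9 251 [-5.4, -2.9, 0.2] y [-17.0, 17.0]
12 354 [-5.5, -3.2, -0.3] y [-16.0, 16.0]
15 373 [-5.6, -4.0, -1.5] y [-15.0, 14.0]
18 339 [-5.8, -4.5, -2.7] y [-12.0, 12.0]
21 162 [-5.8, -4.4, -2.1] y [-8.0, 7.0]
```

Call:
apply_moves(deltas=[{"linear":[0.0284,-0.0011,0],"roll":0,"claw":0.034},{"linear":[0.0284,-0.001,0],"roll":0,"claw":0.034},{"linear":[0.0284,-0.001,0],"roll":0,"claw":0.034},{"linear":[0,0,0],"roll":0,"claw":0.034},{"linear":[0,0,0.02],"roll":0,"claw":0.034},{"linear":[0,0,0.02],"roll":0,"claw":0.034},{"linear":[0,0,0.008],"roll":0,"claw":0.034},{"linear":[0,0,0.008],"roll":0,"claw":0.034},{"linear":[0,0,0.008],"roll":0,"claw":0.034},{"linear":[0,0,0],"roll":0,"claw":0.034},{"linear":[0,0,0],"roll":0,"claw":0.034}], grip_force=30)

```text
t: 37.55
tool_pos: [422.5, 35.1, 55.3]
tool_rot: [2.269, 2.173, 0.0]
contact_force: [1.0, 0.4, -0.3]
gripper_width: 0.44
```

Call:
apply_moves(deltas=[{"linear":[0,0,0.006],"roll":0,"claw":0.034},{"linear":[0,0,0.006],"roll":0,"claw":0.034},{"linear":[0,0,0.005],"roll":0,"claw":0.034},{"linear":[0,0,0],"roll":0,"claw":0.034},{"linear":[0,0,0],"roll":0,"claw":0.05},{"linear":[0,0,0],"roll":0,"claw":0.05},{"linear":[0,0,0],"roll":0,"claw":0.05},{"linear":[0,0,-0.04],"roll":0,"claw":0.05},{"linear":[0,0,-0.043],"roll":0,"claw":0.05},{"linear":[-0.043,0.002,0],"roll":0,"claw":0.05},{"linear":[-0.043,0.002,0],"roll":0,"claw":0.05},{"linear":[0,0,0],"roll":0,"claw":0.05},{"linear":[0,0,0],"roll":0,"claw":0.05}], grip_force=30)

```text
t: 38.85
tool_pos: [422.4, -51.8, 121.3]
tool_rot: [2.272, 2.169, 0.0]
contact_force: [-0.1, 0.2, 0.0]
gripper_width: 0.586
```

Run:
```python
from h import *
pack('w15')
np.set_printoptions(precision=1,suppress=True)
for n in('top','side'):
    p,im,P=cloud(n,n+'2'); X,Y,Z=P[...,0],P[...,1],P[...,2]
    hsv=cv2.cvtColor(im,cv2.COLOR_RGB2HSV)
    m=(hsv[...,0]>100)&(hsv[...,0]<125)&(hsv[...,1]>150)&(Y>130)&(Y<330)&(X>400)&(X<600)&(Z>2)
    print(n,m.sum(),Z[m].max(),cv2.minAreaRect(P[m][:,:2].astype(np.float32)),[r['bbox'] for r in manip.spot_in(n,'housing')])
    r=manip.spot_in(n,'washer1'); print([(np.round(a['bbox']).tolist(),round(a['conf'],2)) for a in r])
```

```text
t 38.85 tcp [422.4 -51.8 121.3] yaw 87.36 z [ 0. -0. -1.] F [-0.1  0.2  0. ] g 0.586 q [ 0.46  0.31 -0.47  2.2   0.22  0.68 -0.21]
r 10.5 12.5 379 [23.  37.2 37.8 38.5 39.3]
r 13.5 16 699 [38.4 39.4 40.1 40.7 41.6]
r 17 19.5 816 [40.3 41.  41.5 41.9 42.5]
r 20.5 23 248 [12.7 13.3 13.8 14.3 15.7]
extent [[402.6, 17.5, 30.6], [440.3, 55.3, 42.8]]
top 542 55.98598852429632 ((503.4044494628906, 172.6683807373047), (49.376487731933594, 70.51239776611328), 7.126474380493164) [[164.8, 192.6, 191.0, 219.0]]
[([164.0, 267.0, 181.0, 283.0], 0.59), ([237.0, 135.0, 258.0, 159.0], 0.51), ([179.0, 240.0, 197.0, 256.0], 0.48)]
side 292 54.43069487605817 ((502.3691101074219, 205.19247436523438), (51.3364372253418, 140.2080078125), 3.5749106407165527) [[257.0, 172.5, 276.4, 197.8]]
[([223.0, 217.0, 243.0, 218.0], 0.55), ([224.0, 202.0, 240.0, 212.0], 0.5), ([218.0, 194.0, 226.0, 201.0], 0.5), ([225.0, 207.0, 241.0, 216.0], 0.47), ([197.0, 189.0, 214.0, 199.0], 0.46), ([255.0, 243.0, 268.0, 256.0], 0.42)]
```

Call:
apply_moves(deltas=[{"linear":[0,0,-0.04],"roll":0,"claw":0.08},{"linear":[0.041,0.0111,-0.008],"roll":0,"claw":0.08},{"linear":[0.041,0.0111,-0.008],"roll":0,"claw":0.08},{"linear":[0.041,0.0111,-0.008],"roll":0,"claw":0.08},{"linear":[0.041,0.0111,-0.008],"roll":0,"claw":0.08},{"linear":[0.041,0.0111,-0.008],"roll":0,"claw":0.08},{"linear":[0.041,0.0111,0],"roll":0,"claw":0.08},{"linear":[0,0,0],"roll":0,"claw":0.08},{"linear":[0,0,0],"roll":0,"claw":0.08},{"linear":[0,0,0],"roll":0,"claw":0.08}], grip_force=30)

```text
t: 40.2
tool_pos: [499.2, 191.0, 200.6]
tool_rot: [2.269, 2.172, -0.003]
contact_force: [0.5, -0.5, 0.1]
gripper_width: 0.937
```

Run:
```python
from h import *
np.set_printoptions(precision=1,suppress=True)
state()
p,im,P=cloud('wrist','w16'); np.savez('w16.npz',im=im,P=P); X,Y,Z=P[...,0],P[...,1],P[...,2]
hsv=cv2.cvtColor(im,cv2.COLOR_RGB2HSV)
m=(hsv[...,0]>100)&(hsv[...,0]<125)&(hsv[...,1]>120)&(X>400)&(X<600)&(Y>100)&(Y<300)&(Z>5)&(Z<70)
print(m.sum(),np.percentile(Z[m],[1,50,99]),cv2.minAreaRect(P[m&(Z>15)][:,:2].astype(np.float32)))
k=P[m&(Z>40)]; print('ridge',k.mean(0)); c=k[:,:2].mean(0); u,S,V=np.linalg.svd(k[:,:2]-c,full_matrices=False); print(V[0],np.degrees(np.arctan2(V[0,1],V[0,0])),S)
```

```text
t 40.2 tcp [499.2 191.  200.6] yaw 87.49 z [-0. -0. -1.] F [ 0.5 -0.5  0.1] g 0.937 q [ 0.1  0.4 -0.6  1.9  0.3  0.9 -0.7]
3592 [17.1 47.1 51.1] ((504.38555908203125, 167.68682861328125), (50.307167053222656, 60.8858642578125), 8.381240844726562)
ridge [504.7 168.2  47.1]
[ 0.1 -1. ] -82.6696900821609 [981.8 649.1]
```

View pics/w16.png

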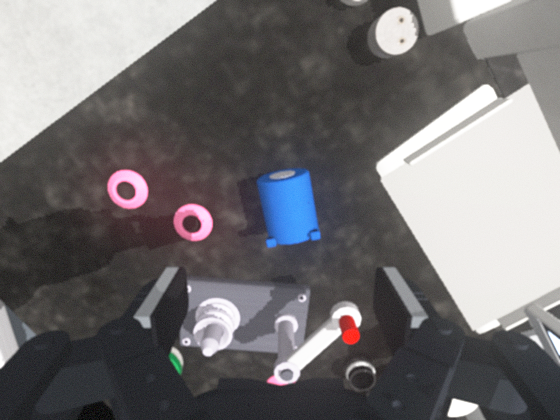

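Call:
apply_moves(deltas=[{"linear":[-0.0112,0.004,0],"roll":0,"claw":0.075},{"linear":[0,0,0.04],"roll":-5.4,"claw":0.075},{"linear":[0,0,0.04],"roll":-5.3,"claw":0.075},{"linear":[0,0,0.04],"roll":0,"claw":0.075},{"linear":[0,0,0.03],"roll":0,"claw":0.075},{"linear":[0,0,0.015],"roll":0,"claw":0.075},{"linear":[0,0,0.01],"roll":0,"claw":0.075},{"linear":[0,0,0],"roll":0,"claw":0.075},{"linear":[0,0,0],"roll":0,"claw":0.075},{"linear":[0,0,0],"roll":0,"claw":0.075}], grip_force=30)

```text
t: 41.25
tool_pos: [504.3, 181.0, 27.6]
tool_rot: [2.056, 2.374, 0.003]
contact_force: [-0.5, -0.9, 0.0]
gripper_width: 0.875
```

```bash
cat >> h.py <<'E'
def hous(name=None):
    "blue points in tool axes"
    s,R=state(); p,im,P=cloud('wrist',name); hsv=cv2.cvtColor(im,cv2.COLOR_RGB2HSV); q=(P-s['tool_pos'])@R
    m=(hsv[...,0]>100)&(hsv[...,0]<125)&(hsv[...,1]>120)&(np.abs(q).max(2)<90)
    k=q[m]; print(len(k))
    for a in range(-66,66,6):
        j=k[abs(k[:,0]-a)<3]
        if len(j)>6: print(a,len(j),'z',np.percentile(j[:,2],[2,50,98]).round(1).tolist(),'y',np.percentile(j[:,1],[2,98]).round(1).tolist())
    return k
E
python3 - <<'E'
from h import *
hous('w17')
E
```

```text
t 41.25 tcp [504.3 181.   27.6] yaw 98.22 z [ 0.003  0.001 -1.   ] F [-0.5 -0.9  0. ] g 0.875 q [-0.03  0.64 -0.48  1.98  0.49  0.63 -0.68]
15980
-60 9 z [27.8, 28.0, 28.7] y [28.0, 28.2]
-42 440 z [-22.9, -20.6, 4.8] y [-24.9, 21.7]
-36 1766 z [-23.3, -20.6, -7.9] y [-25.9, 22.2]
-30 1142 z [-22.9, -20.0, -6.7] y [-24.0, 21.1]
-24 1168 z [-22.9, -19.9, -7.2] y [-23.6, 20.8]
-18 1233 z [-22.8, -20.0, -6.2] y [-24.1, 21.1]
-12 1250 z [-22.9, -19.9, -6.9] y [-23.8, 20.8]
-6 1351 z [-22.7, -19.8, -5.8] y [-24.0, 21.2]
0 1349 z [-22.7, -19.8, -7.0] y [-23.6, 21.0]
6 1481 z [-72.6, -20.0, -6.5] y [-24.0, 21.0]
12 1689 z [-76.9, -20.2, 0.1] y [-23.8, 21.0]
18 3061 z [-22.0, -9.0, 22.9] y [-23.6, 20.6]
```

Call:
apply_moves(deltas=[{"linear":[0,-0.0015,0.0106],"roll":0,"claw":0.07},{"linear":[0,0,0],"roll":0,"claw":0.07},{"linear":[0,0,0],"roll":0,"claw":0.044},{"linear":[0,0,0],"roll":0,"claw":0.044},{"linear":[0,0,0],"roll":0,"claw":0.044},{"linear":[0,0,0],"roll":0,"claw":0.044},{"linear":[0,0,0],"roll":0,"claw":0.044},{"linear":[0,0,-0.03],"roll":0,"claw":0.044},{"linear":[0,0,-0.04],"roll":0,"claw":0.044},{"linear":[0,0,-0.04],"roll":0,"claw":0.044},{"linear":[0,0,-0.023],"roll":0,"claw":0.044},{"linear":[0,0,0],"roll":0,"claw":0.044}], grip_force=35)

```text
t: 42.5
tool_pos: [503.9, 181.2, 151.7]
tool_rot: [2.054, 2.372, 0.009]
contact_force: [0.4, 0.8, -1.8]
gripper_width: 0.563
```

Run:
```python
from h import *
hous('w18')
```

```text
t 42.5 tcp [503.9 181.2 151.7] yaw 98.21 z [ 0.007  0.002 -1.   ] F [ 0.4  0.8 -1.8] g 0.563 q [ 0.08  0.45 -0.6   1.93  0.34  0.85 -0.56]
15629
-42 17 z [-21.4, -19.9, -17.8] y [-23.2, 22.5]
-36 176 z [-27.6, -23.1, -18.4] y [-23.0, 22.5]
-30 875 z [-34.4, -30.3, -19.3] y [-22.5, 21.8]
-24 1328 z [-34.6, -31.7, -19.2] y [-22.2, 21.8]
-18 1383 z [-34.5, -31.6, -19.0] y [-22.3, 21.9]
-12 1441 z [-34.5, -31.7, -19.1] y [-22.2, 21.7]
-6 1526 z [-34.5, -31.6, -17.5] y [-23.1, 22.6]
0 1590 z [-34.5, -31.6, -17.8] y [-23.2, 22.3]
6 1685 z [-71.9, -31.6, -18.1] y [-22.8, 22.6]
12 1801 z [-73.5, -31.8, -18.6] y [-22.8, 21.9]
18 3807 z [-33.6, -20.7, 10.8] y [-22.4, 21.6]
```

Call:
apply_moves(deltas=[{"linear":[-0.0407,-0.0116,0],"roll":0,"claw":0.044},{"linear":[-0.0407,-0.0116,0],"roll":0,"claw":0.044},{"linear":[-0.0407,-0.0116,0],"roll":0,"claw":0.044},{"linear":[-0.0407,-0.0116,0],"roll":0,"claw":0.044},{"linear":[-0.0407,-0.0116,0],"roll":0,"claw":0.044},{"linear":[-0.0407,-0.0116,0],"roll":0,"claw":0.044},{"linear":[0,0,0],"roll":5.4,"claw":0.044},{"linear":[0,0,0],"roll":5.4,"claw":0.044},{"linear":[0,0,0.03],"roll":0,"claw":0.044},{"linear":[0,0,0.03],"roll":0,"claw":0.044},{"linear":[0,0,0.03],"roll":0,"claw":0.044},{"linear":[0,0,0],"roll":0,"claw":0.044},{"linear":[0,0,0],"roll":0,"claw":0.044}], grip_force=35)

```text
t: 43.85
tool_pos: [466.8, -70.8, 57.6]
tool_rot: [-2.268, -2.17, 0.002]
contact_force: [1.1, -0.6, -1.5]
gripper_width: 0.563
```

Run:
```python
from h import *
k=hous('w19')
```

```text
t 43.85 tcp [466.8 -70.8  57.6] yaw 87.46 z [-0.003  0.001 -1.   ] F [ 1.1 -0.6 -1.5] g 0.563 q [ 0.45  0.5  -0.45  2.12  0.37  0.6  -0.3 ]
15058
-42 26 z [-21.6, -19.5, -17.7] y [-23.3, 23.6]
-36 198 z [-27.5, -22.4, -17.7] y [-23.2, 23.3]
-30 900 z [-34.4, -30.2, -18.9] y [-22.3, 22.7]
-24 1326 z [-34.7, -31.8, -19.3] y [-21.9, 22.2]
-18 1371 z [-34.6, -31.9, -19.5] y [-22.1, 21.6]
-12 1428 z [-34.6, -31.8, -18.7] y [-22.7, 21.8]
-6 1560 z [-34.6, -31.6, -17.4] y [-23.1, 22.7]
0 1572 z [-34.6, -31.6, -18.5] y [-23.0, 22.0]
6 1676 z [-72.0, -31.8, -18.7] y [-22.7, 21.9]
12 1801 z [-73.3, -31.8, -18.9] y [-22.7, 21.8]
18 3195 z [-33.7, -23.1, 10.2] y [-22.6, 21.1]
```

View pics/w19.png

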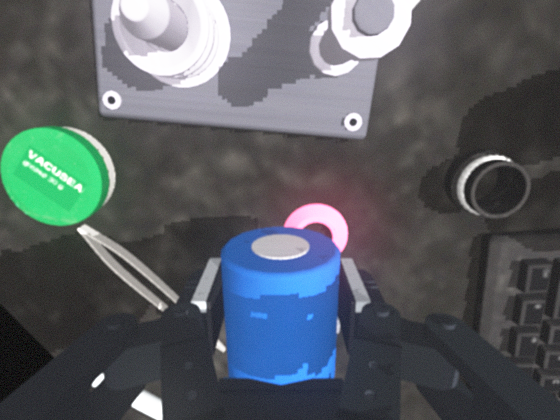

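Call:
apply_moves(deltas=[{"linear":[0,0.0033,0.01],"roll":0,"claw":0.044},{"linear":[0,0,0.01],"roll":0,"claw":0.044},{"linear":[-0.009,0,0],"roll":0,"claw":0.044},{"linear":[-0.006,0,0],"roll":0,"claw":0.044},{"linear":[-0.003,0,0],"roll":0,"claw":0.044},{"linear":[-0.003,0,0],"roll":0,"claw":0.044},{"linear":[-0.002,0,-0.0034],"roll":0,"claw":0.044},{"linear":[-0.0023,0,-0.0034],"roll":0,"claw":0.044},{"linear":[-0.0026,0,-0.0034],"roll":0,"claw":0.044},{"linear":[-0.003,0,-0.0027],"roll":0,"claw":0.044},{"linear":[-0.003,0,-0.0027],"roll":0,"claw":0.044},{"linear":[-0.0032,0,-0.0026],"roll":0,"claw":0.044},{"linear":[-0.0037,0,-0.002],"roll":0,"claw":0.044},{"linear":[-0.0037,0,-0.0018],"roll":0,"claw":0.044},{"linear":[-0.0037,0,-0.0015],"roll":0,"claw":0.044},{"linear":[0,0,0],"roll":0,"claw":0.044}], grip_force=25)

```text
t: 45.5
tool_pos: [468.9, -120.3, 62.2]
tool_rot: [2.272, 2.169, -0.0]
contact_force: [0.6, 1.0, -1.5]
gripper_width: 0.56
```

Run:
```python
from h import *
k=hous('w20')
```

```text
t 45.5 tcp [ 468.9 -120.3   62.2] yaw 87.36 z [ 0. -0. -1.] F [ 0.6  1.  -1.5] g 0.56 q [ 0.55  0.51 -0.45  2.09  0.37  0.62 -0.2 ]
14446
-42 26 z [-21.9, -13.7, -10.2] y [-23.2, 23.3]
-36 780 z [-27.8, -22.5, -12.5] y [-24.5, 23.8]
-30 621 z [-28.9, -25.1, -12.8] y [-22.9, 22.3]
-24 1006 z [-30.3, -27.2, -14.4] y [-22.4, 21.6]
-18 1112 z [-31.4, -28.4, -15.4] y [-22.2, 22.0]
-12 1191 z [-32.4, -29.5, -16.1] y [-22.7, 21.9]
-6 1308 z [-33.6, -30.5, -16.0] y [-23.3, 22.8]
0 1369 z [-34.6, -31.7, -16.8] y [-22.9, 22.5]
6 1429 z [-35.9, -32.7, -18.9] y [-22.6, 22.6]
12 974 z [-74.0, -33.4, -19.7] y [-23.1, 22.8]
18 3639 z [-34.5, -23.7, -4.6] y [-22.9, 22.4]
24 985 z [-5.7, 2.3, 9.7] y [-19.2, 18.9]
```

Call:
apply_moves(deltas=[{"linear":[0.016,0,0],"roll":0,"claw":0.044},{"linear":[0.016,0,0],"roll":0,"claw":0.044},{"linear":[0,0,0.013],"roll":0,"claw":0.044},{"linear":[0,0,0.013],"roll":0,"claw":0.044},{"linear":[0,0,0],"roll":0,"claw":0.044},{"linear":[-0.002,0,0],"roll":0,"claw":0.044},{"linear":[-0.002,0,0],"roll":0,"claw":0.044},{"linear":[-0.002,0,0],"roll":0,"claw":0.044},{"linear":[0,0,0],"roll":0,"claw":0.044},{"linear":[0,0,0],"roll":0,"claw":0.044}], grip_force=25)

```text
t: 46.55
tool_pos: [470.2, -93.8, 36.3]
tool_rot: [2.271, 2.17, 0.0]
contact_force: [0.2, 1.2, -2.5]
gripper_width: 0.563
```

Call:
apply_moves(deltas=[{"linear":[-0.002,0,0],"roll":0,"claw":0.044},{"linear":[-0.002,0,0],"roll":0,"claw":0.044},{"linear":[0,0,0],"roll":0,"claw":0.044}], grip_force=25)

```text
t: 46.85
tool_pos: [470.1, -94.9, 36.4]
tool_rot: [-2.268, -2.172, -0.004]
contact_force: [-0.5, 6.9, 2.5]
gripper_width: 0.564
```

Call:
apply_moves(deltas=[{"linear":[-0.002,0,0],"roll":0,"claw":0.044},{"linear":[-0.002,0,0],"roll":0,"claw":0.044},{"linear":[0,0,0],"roll":0,"claw":0.044}], grip_force=25)

```text
t: 47.15
tool_pos: [470.1, -95.3, 36.6]
tool_rot: [-2.264, -2.173, -0.008]
contact_force: [-1.4, 17.2, 6.6]
gripper_width: 0.561
```

Run:
```python
from h import *
k=hous('w21')
```

```text
t 47.15 tcp [470.1 -95.3  36.6] yaw 87.65 z [ 0.001  0.007 -1.   ] F [-1.4 17.2  6.6] g 0.561 q [ 0.49  0.55 -0.43  2.11  0.4   0.56 -0.27]
14222
-42 23 z [-22.0, -20.3, -11.6] y [-22.7, 22.4]
-36 816 z [-27.5, -22.6, -11.8] y [-24.6, 23.7]
-30 645 z [-28.8, -25.2, -13.0] y [-22.8, 22.1]
-24 1007 z [-30.2, -27.2, -14.9] y [-22.1, 21.9]
-18 1101 z [-31.3, -28.4, -15.6] y [-22.3, 21.7]
-12 1162 z [-32.4, -29.6, -17.1] y [-22.5, 21.4]
-6 1275 z [-33.6, -30.6, -16.8] y [-22.8, 22.6]
0 1353 z [-34.7, -31.7, -17.6] y [-23.1, 22.1]
6 1430 z [-51.3, -32.9, -18.7] y [-23.0, 22.2]
12 950 z [-74.1, -33.3, -16.9] y [-23.1, 22.4]
18 3611 z [-35.0, -24.3, -6.3] y [-22.9, 22.2]
24 830 z [-7.1, 1.4, 8.7] y [-20.2, 18.5]
```

Call:
apply_moves(deltas=[{"linear":[-0.002,0,0],"roll":0,"claw":0.046},{"linear":[-0.002,0,-0.001],"roll":0,"claw":0.046},{"linear":[-0.002,0,-0.001],"roll":0,"claw":0.046},{"linear":[0,0,0],"roll":0,"claw":0.046}], grip_force=20)

```text
t: 47.6
tool_pos: [470.4, -100.7, 38.8]
tool_rot: [-2.263, -2.173, -0.01]
contact_force: [-1.5, 17.7, 7.0]
gripper_width: 0.555
```

Run:
```python
from h import *
k=hous('w21')
```

```text
t 47.6 tcp [ 470.4 -100.7   38.8] yaw 87.68 z [ 0.002  0.007 -1.   ] F [-1.5 17.7  7. ] g 0.555 q [ 0.5   0.54 -0.43  2.11  0.4   0.56 -0.25]
14665
-42 184 z [-23.1, -21.4, -17.1] y [-16.5, 15.2]
-36 1064 z [-24.5, -21.4, -10.0] y [-24.8, 23.8]
-30 690 z [-26.4, -22.8, -10.0] y [-23.1, 21.9]
-24 880 z [-28.1, -25.1, -12.0] y [-22.6, 21.6]
-18 962 z [-29.8, -26.8, -14.3] y [-22.0, 21.6]
-12 1038 z [-31.7, -28.5, -14.8] y [-22.7, 21.9]
-6 1145 z [-33.4, -30.4, -16.0] y [-22.9, 22.4]
0 1221 z [-35.2, -32.0, -17.6] y [-22.9, 22.8]
6 1332 z [-37.3, -33.8, -19.8] y [-22.8, 21.9]
12 998 z [-73.5, -35.1, -20.8] y [-23.1, 22.5]
18 3308 z [-36.6, -27.9, -16.7] y [-22.5, 22.2]
24 1692 z [-17.4, -7.8, 3.3] y [-23.0, 22.2]
30 127 z [1.5, 4.3, 6.8] y [-11.9, 5.5]
```

Call:
apply_moves(deltas=[{"linear":[-0.0023,0,-0.0017],"roll":0,"claw":0.046},{"linear":[-0.0023,0,-0.0017],"roll":0,"claw":0.046},{"linear":[-0.0023,0,-0.0017],"roll":0,"claw":0.046},{"linear":[-0.0024,0,-0.0017],"roll":0,"claw":0.046},{"linear":[-0.0024,0,-0.001],"roll":0,"claw":0.046},{"linear":[-0.0024,0,-0.001],"roll":0,"claw":0.046},{"linear":[-0.0024,0,-0.001],"roll":0,"claw":0.046},{"linear":[-0.0024,0,-0.0009],"roll":0,"claw":0.046},{"linear":[-0.0023,0,-0.0008],"roll":0,"claw":0.046},{"linear":[0,0,0],"roll":0,"claw":0.046}], grip_force=20)

```text
t: 48.65
tool_pos: [468.2, -126.3, 49.2]
tool_rot: [-2.267, -2.171, -0.003]
contact_force: [0.4, 7.1, -3.3]
gripper_width: 0.556
```

Run:
```python
from h import *
k=hous('w22')
```

```text
t 48.65 tcp [ 468.2 -126.3   49.2] yaw 87.51 z [-0.001  0.003 -1.   ] F [ 0.4  7.1 -3.3] g 0.556 q [ 0.56  0.53 -0.44  2.1   0.39  0.59 -0.2 ]
12214
-36 10 z [-4.6, -4.1, -3.3] y [-22.6, 23.6]
-30 432 z [-8.7, -5.8, -2.1] y [-24.7, 24.3]
-24 423 z [-15.4, -3.5, -0.3] y [-24.5, 23.7]
-18 209 z [-22.0, -17.2, -6.0] y [-18.7, 17.7]
-12 248 z [-27.8, -22.9, 49.4] y [-18.7, 40.4]
-6 281 z [-33.6, -28.9, 49.0] y [-21.1, 38.1]
0 346 z [-39.5, -34.7, -13.6] y [-19.8, 23.6]
6 892 z [-43.3, -41.5, -28.4] y [-17.9, 17.5]
12 2557 z [-41.8, -38.0, -34.4] y [-19.4, 18.7]
18 2024 z [-36.4, -32.9, -28.8] y [-22.9, 22.3]
24 1443 z [-30.1, -26.5, -22.7] y [-24.2, 23.6]
30 1490 z [-23.9, -20.2, -16.7] y [-22.5, 22.1]
36 1644 z [-17.8, -14.8, -11.1] y [-17.9, 17.3]
42 206 z [-12.2, -10.7, -8.6] y [-9.0, 8.2]
```

Call:
apply_moves(deltas=[{"linear":[-0.0025,0,-0.0004],"roll":0,"claw":0.046},{"linear":[-0.0025,0,-0.0004],"roll":0,"claw":0.046},{"linear":[-0.0025,0,-0.0004],"roll":0,"claw":0.046},{"linear":[-0.0025,0,-0.0003],"roll":0,"claw":0.046},{"linear":[-0.0027,0,0],"roll":0,"claw":0.046},{"linear":[-0.0025,0,0.0002],"roll":0,"claw":0.046},{"linear":[-0.0025,0,0.0004],"roll":0,"claw":0.046},{"linear":[-0.0025,0,0.0004],"roll":0,"claw":0.046},{"linear":[-0.0025,0,0.0004],"roll":0,"claw":0.046},{"linear":[-0.0026,0,0.0005],"roll":0,"claw":0.046},{"linear":[0,0,0],"roll":0,"claw":0.046}], grip_force=20)

```text
t: 49.8
tool_pos: [466.9, -151.4, 48.5]
tool_rot: [-2.267, -2.171, -0.002]
contact_force: [0.1, 6.1, -5.1]
gripper_width: 0.565
```

Run:
```python
from h import *
k=hous('w23')
```

```text
t 49.8 tcp [ 466.9 -151.4   48.5] yaw 87.51 z [-0.001  0.003 -1.   ] F [ 0.1  6.1 -5.1] g 0.565 q [ 0.61  0.54 -0.44  2.08  0.39  0.6  -0.14]
11718
-12 10 z [48.1, 49.0, 49.7] y [-42.2, 41.9]
-6 15 z [-20.6, 48.5, 50.0] y [-40.5, 40.1]
0 892 z [-42.1, -40.8, -38.7] y [-13.9, 13.6]
6 1930 z [-40.9, -39.2, -37.4] y [-19.0, 18.3]
12 1509 z [-39.3, -37.4, -35.5] y [-22.7, 22.2]
18 1270 z [-37.2, -35.4, 46.9] y [-23.9, 23.7]
24 1460 z [-35.3, -33.4, 23.9] y [-24.2, 23.7]
30 1752 z [-33.3, -31.5, 22.9] y [-22.6, 22.1]
36 1949 z [-31.5, -29.8, -27.8] y [-18.5, 17.8]
42 930 z [-29.8, -28.1, -25.4] y [-12.7, 12.2]
```

Call:
apply_moves(deltas=[{"linear":[-0.002,0,0.0008],"roll":0,"claw":0.046},{"linear":[-0.002,0,0.0008],"roll":0,"claw":0.046},{"linear":[-0.002,0,0.0008],"roll":0,"claw":0.046},{"linear":[-0.002,0,0.0008],"roll":0,"claw":0.046},{"linear":[0,0,0],"roll":0,"claw":0.046}], grip_force=25)

```text
t: 50.35
tool_pos: [466.6, -159.3, 45.5]
tool_rot: [-2.267, -2.171, -0.003]
contact_force: [1.1, 6.6, -3.6]
gripper_width: 0.562
```

Run:
```python
from h import *
k=hous('w24')
for n in('side',):
    p,im,P=cloud(n,n+'3'); cv2.imwrite('pics/c5.png',cv2.resize(im[150:330,180:330,::-1],None,fx=3.3,fy=3.3,interpolation=cv2.INTER_CUBIC))
```

```text
t 50.35 tcp [ 466.6 -159.3   45.5] yaw 87.53 z [-0.001  0.003 -1.   ] F [ 1.1  6.6 -3.6] g 0.562 q [ 0.62  0.55 -0.43  2.08  0.39  0.6  -0.13]
13141
-12 10 z [45.0, 45.7, 46.4] y [-42.3, 41.0]
-6 94 z [-40.9, -39.9, 46.4] y [-39.6, 39.2]
0 1270 z [-40.8, -39.6, -37.9] y [-15.8, 15.5]
6 1672 z [-40.0, -38.7, -37.2] y [-20.3, 19.8]
12 1274 z [-39.2, -37.8, -36.1] y [-23.2, 22.8]
18 1165 z [-38.3, -36.9, -35.4] y [-24.0, 23.6]
24 1296 z [-37.2, -35.9, -34.4] y [-23.6, 23.0]
30 2249 z [-36.4, -34.9, 21.1] y [-23.2, 22.3]
36 2831 z [-35.5, -33.7, 21.8] y [-20.5, 20.0]
42 1280 z [-34.6, -32.3, -9.2] y [-12.1, 11.4]
```

View pics/c5.png

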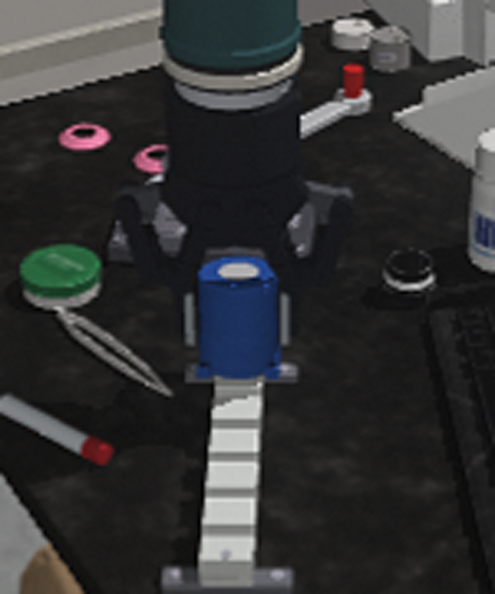

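Call:
apply_moves(deltas=[{"linear":[-0.002,0,0.001],"roll":0,"claw":0.046},{"linear":[-0.002,0,0.001],"roll":0,"claw":0.046},{"linear":[-0.002,0,0.001],"roll":0,"claw":0.046},{"linear":[0,0,0.001],"roll":0,"claw":0.046},{"linear":[0,0,0],"roll":0,"claw":0.046}], grip_force=25)

```text
t: 50.95
tool_pos: [467.0, -161.1, 44.0]
tool_rot: [-2.262, -2.173, -0.005]
contact_force: [-7.1, 19.5, 27.1]
gripper_width: 0.56
```

Run:
```python
from h import *
k=hous('w25')
```

```text
t 50.95 tcp [ 467.  -161.1   44. ] yaw 87.7 z [-0.001  0.006 -1.   ] F [-7.1 19.5 27.1] g 0.56 q [ 0.62  0.55 -0.43  2.08  0.39  0.6  -0.12]
13538
-12 11 z [44.0, 44.7, 45.8] y [-42.5, 41.4]
-6 50 z [-40.8, -40.2, 45.5] y [-39.6, 40.5]
0 1156 z [-41.5, -40.3, -38.9] y [-14.9, 14.7]
6 1695 z [-40.9, -39.7, -38.1] y [-19.9, 19.6]
12 1307 z [-40.2, -38.9, -36.9] y [-23.1, 23.0]
18 1181 z [-39.4, -38.1, -36.6] y [-23.9, 23.6]
24 1284 z [-38.5, -37.2, -35.8] y [-23.5, 23.2]
30 2092 z [-37.7, -36.3, 17.9] y [-22.8, 22.3]
36 3007 z [-37.0, -35.2, 20.1] y [-21.6, 20.4]
42 1754 z [-36.2, -33.6, -3.0] y [-12.6, 12.1]
```

Call:
apply_moves(deltas=[{"linear":[0.003,0,-0.006],"roll":0,"claw":0.046},{"linear":[0,0,-0.008],"roll":0,"claw":0.046},{"linear":[-0.011,0,0],"roll":0,"claw":0.046},{"linear":[-0.011,0,0],"roll":0,"claw":0.046},{"linear":[-0.011,0,0],"roll":0,"claw":0.046},{"linear":[0,0,0],"roll":0,"claw":0.046},{"linear":[0,0,0.004],"roll":0,"claw":0.046},{"linear":[0,0,0.003],"roll":0,"claw":0.046},{"linear":[0,0,0.002],"roll":0,"claw":0.046},{"linear":[0,0,0.002],"roll":0,"claw":0.046},{"linear":[0,0,0],"roll":0,"claw":0.046}], grip_force=25)

```text
t: 52.1
tool_pos: [465.9, -201.5, 47.1]
tool_rot: [2.269, 2.166, -0.006]
contact_force: [-6.3, -7.2, 22.2]
gripper_width: 0.56
```

Run:
```python
from h import *
k=hous('w26')
```

```text
t 52.1 tcp [ 465.9 -201.5   47.1] yaw 87.34 z [ 0.001 -0.006 -1.   ] F [-6.3 -7.2 22.2] g 0.56 q [ 0.68  0.56 -0.42  2.05  0.4   0.61 -0.06]
14582
-12 19 z [-45.6, 47.3, 48.3] y [-42.6, 43.1]
-6 290 z [-44.6, -40.2, 47.6] y [-38.0, 38.2]
0 1388 z [-41.4, -40.2, -38.8] y [-17.7, 16.7]
6 1495 z [-41.2, -39.9, -38.1] y [-21.5, 21.5]
12 1223 z [-56.0, -39.6, -37.7] y [-24.9, 23.4]
18 1182 z [-40.6, -39.3, -37.7] y [-24.1, 23.7]
24 1410 z [-40.3, -38.9, -30.4] y [-23.5, 23.0]
30 2320 z [-39.9, -38.6, 14.0] y [-22.1, 21.2]
36 3309 z [-39.5, -37.4, 14.8] y [-22.8, 20.8]
42 1942 z [-38.9, -28.4, 15.7] y [-18.5, 18.4]
```

Call:
apply_moves(deltas=[{"linear":[0,0,-0.002],"roll":0,"claw":0.046},{"linear":[0,0,0],"roll":0,"claw":0.07},{"linear":[0,0,0],"roll":0,"claw":0.07},{"linear":[0,0,0],"roll":0,"claw":0.07},{"linear":[0.01,0,-0.008],"roll":0,"claw":0.07},{"linear":[0.0095,0,-0.005],"roll":0,"claw":0.07},{"linear":[0,0,0],"roll":0,"claw":0.07},{"linear":[0,0,0],"roll":0,"claw":0.07}], grip_force=25)

```text
t: 52.95
tool_pos: [466.6, -178.0, 60.3]
tool_rot: [2.269, 2.172, 0.0]
contact_force: [0.4, -0.4, -0.2]
gripper_width: 0.819
```

Run:
```python
from h import *
k=hous('w27')
t=k[(k[:,2]<-20)&(k[:,2]>-45)]; print('top',np.median(t[:,2]),cv2.minEnclosingCircle(t[:,:2].astype(np.float32)), cv2.minAreaRect(t[:,:2].astype(np.float32)))
```

```text
t 52.95 tcp [ 466.6 -178.    60.3] yaw 87.5 z [ 0.001 -0.    -1.   ] F [ 0.4 -0.4 -0.2] g 0.819 q [ 0.66  0.53 -0.44  2.06  0.38  0.63 -0.08]
11915
-30 346 z [-26.1, -25.1, -24.0] y [-13.3, 11.6]
-24 997 z [-26.3, -25.2, -24.1] y [-18.0, 17.2]
-18 878 z [-26.3, -25.2, -24.1] y [-22.0, 20.9]
-12 760 z [-26.3, -25.1, -23.9] y [-23.9, 23.0]
-6 824 z [-26.3, -25.2, -23.6] y [-24.2, 23.7]
0 1172 z [-26.3, -25.0, 23.6] y [-23.6, 22.8]
6 2043 z [-26.3, -24.8, 26.6] y [-21.7, 21.0]
12 3144 z [-26.0, -15.0, 27.6] y [-20.2, 19.2]
18 1742 z [-25.2, -7.2, 29.6] y [-21.8, 20.9]
top -25.102714035913877 ((-7.386590480804443, -0.7446388602256775), 25.108076095581055) ((-7.101112365722656, -0.5194358825683594), (49.191524505615234, 48.5110969543457), 80.77932739257812)
```

Call:
apply_moves(deltas=[{"linear":[-0.0073,-0.0007,0.004],"roll":0,"claw":0.07},{"linear":[0,0,0],"roll":0,"claw":0.07},{"linear":[0,0,0],"roll":0,"claw":0.044},{"linear":[0,0,0],"roll":0,"claw":0.044},{"linear":[0,0,0],"roll":0,"claw":0.044},{"linear":[0,0,0],"roll":0,"claw":0.044},{"linear":[0,0,-0.015],"roll":0,"claw":0.044},{"linear":[0,0,-0.03],"roll":0,"claw":0.044},{"linear":[0,0,-0.03],"roll":0,"claw":0.044},{"linear":[0.0307,-0.0125,0],"roll":0,"claw":0.044},{"linear":[0.0307,-0.0125,0],"roll":0,"claw":0.044},{"linear":[0.0307,-0.0125,0],"roll":0,"claw":0.044},{"linear":[0.0307,-0.0125,0],"roll":0,"claw":0.044},{"linear":[0,0,0],"roll":0,"claw":0.044},{"linear":[0,0,0],"roll":0,"claw":0.044}], grip_force=40)

```text
t: 54.5
tool_pos: [420.9, -60.3, 131.8]
tool_rot: [2.268, 2.173, 0.0]
contact_force: [0.3, -1.3, -1.5]
gripper_width: 0.564
```

Run:
```python
from h import *
k=hous('w28')
t=k[(k[:,2]<-20)&(k[:,2]>-45)]; print('top',np.median(t[:,2]),cv2.minEnclosingCircle(t[:,:2].astype(np.float32)))
p,im,P=cloud('wrist'); d=P[...,:2]-np.array([421.9,37.]); r=np.hypot(d[...,0],d[...,1]); k=P[(r<12)&(P[...,2]>60)&(P[...,2]<75)]; print('arbor',len(k),k.mean(0) if len(k) else '')
k=P[(r>17)&(r<19.5)]; print('rim z',np.percentile(k[:,2],[5,50,95]))
```

```text
t 54.5 tcp [420.9 -60.3 131.8] yaw 87.55 z [ 0.001 -0.001 -1.   ] F [ 0.3 -1.3 -1.5] g 0.564 q [ 0.58  0.31 -0.58  2.18  0.26  0.71 -0.22]
13270
-24 167 z [-30.6, -29.5, -28.3] y [-8.5, 8.2]
-18 910 z [-30.7, -29.6, -28.5] y [-15.2, 14.3]
-12 1053 z [-30.7, -29.6, -28.5] y [-20.0, 18.9]
-6 858 z [-30.8, -29.7, -28.3] y [-23.4, 22.4]
0 879 z [-30.8, -29.6, -28.4] y [-24.0, 23.3]
6 1088 z [-30.7, -29.5, -9.5] y [-24.1, 23.7]
12 1852 z [-30.7, -29.4, 19.3] y [-22.5, 22.4]
18 2779 z [-30.6, -28.0, 23.6] y [-20.9, 20.5]
24 3684 z [-30.0, -8.9, 27.7] y [-20.5, 20.4]
top -29.477464218147468 ((0.06140574440360069, -0.32155925035476685), 25.251680374145508)
arbor 823 [421.83403603  36.574622    65.21495491]
rim z [40.15669367 41.45047242 42.5769561 ]
```

Run:
```python
from h import *
k=hous()
t=k[(k[:,2]<-28.3)&(k[:,2]>-32)][:,:2]; print(t.min(0),t.max(0),cv2.minEnclosingCircle(t.astype(np.float32)))
h=cv2.convexHull(t.astype(np.float32))[:,0]; from scipy.optimize import least_squares
f=least_squares(lambda p:np.hypot(h[:,0]-p[0],h[:,1]-p[1])-p[2],[0,0,25],loss='soft_l1'); print(f.x, len(h))
```

```text
t 54.6 tcp [421.3 -61.6 131.4] yaw 87.37 z [ 0.001 -0.001 -1.   ] F [ 0.6 -1.4 -0. ] g 0.56 q [ 0.58  0.31 -0.58  2.18  0.26  0.71 -0.22]
13276
-24 170 z [-30.6, -29.5, -28.3] y [-8.8, 9.0]
-18 904 z [-30.7, -29.6, -28.6] y [-14.9, 14.4]
-12 1059 z [-30.8, -29.7, -28.6] y [-20.0, 19.0]
-6 862 z [-30.7, -29.6, -28.4] y [-23.3, 22.7]
0 856 z [-30.8, -29.6, -28.3] y [-24.0, 23.3]
6 1103 z [-30.7, -29.5, -8.5] y [-24.1, 23.7]
12 1827 z [-30.7, -29.4, 19.5] y [-22.6, 22.5]
18 2813 z [-30.6, -28.1, 23.6] y [-20.7, 20.4]
24 3682 z [-30.1, -9.0, 27.7] y [-20.5, 20.5]
[-23.73364503 -24.42410988] [25.0483299  23.91176064] ((0.5327275395393372, -0.09428396821022034), 24.83006477355957)
[ 0.68097831 -0.2535006  24.41547261] 39
```

Call:
apply_moves(deltas=[{"linear":[0.0322,-0.0012,0],"roll":0,"claw":0.044},{"linear":[0.0322,-0.0011,0],"roll":0,"claw":0.044},{"linear":[0.0321,-0.0011,0],"roll":0,"claw":0.044},{"linear":[0,0,0.013],"roll":0,"claw":0.044},{"linear":[0,0,0.013],"roll":0,"claw":0.044},{"linear":[0,0,0],"roll":0,"claw":0.044},{"linear":[0,0,0],"roll":0,"claw":0.044},{"linear":[0,0,0],"roll":0,"claw":0.044}], grip_force=40)

```text
t: 55.45
tool_pos: [422.0, 34.9, 105.0]
tool_rot: [2.273, 2.169, -0.0]
contact_force: [-0.2, 0.2, -0.7]
gripper_width: 0.561
```

Run:
```python
from h import *
for i in range(3): state(); manip.get_image('top')
p=params('top');im,d=manip.get_image('top'); v,u=np.mgrid[:420,:560]; P=unproj(p,u,v,d).reshape(420,560,3); hsv=cv2.cvtColor(im,cv2.COLOR_RGB2HSV)
m=(hsv[...,0]>100)&(hsv[...,0]<125)&(hsv[...,1]>120)&(abs(P[...,1]-37)<60)&(abs(P[...,0]-422)<60); k=P[m]; print(len(k),k.mean(0) if len(k) else 0)
```

```text
t 55.45 tcp [422.   34.9 105. ] yaw 87.33 z [-0. -0. -1.] F [-0.2  0.2 -0.7] g 0.561 q [ 0.35  0.36 -0.59  2.2   0.33  0.66 -0.51]
t 55.5 tcp [422.1  35.1 105.2] yaw 87.35 z [ 0. -0. -1.] F [ 0.5  0.5 -1.6] g 0.562 q [ 0.35  0.36 -0.59  2.2   0.33  0.66 -0.51]
t 55.55 tcp [422.1  35.2 105.3] yaw 87.36 z [ 0.001 -0.    -1.   ] F [ 0.1 -0.3 -0.9] g 0.559 q [ 0.35  0.36 -0.59  2.2   0.33  0.66 -0.51]
0 0
```

Call:
apply_moves(deltas=[{"linear":[0.0005,0,0.01],"roll":0,"claw":0.044},{"linear":[0,0,0.01],"roll":0,"claw":0.044},{"linear":[0,0,0.008],"roll":0,"claw":0.044},{"linear":[0,0,0.004],"roll":0,"claw":0.044},{"linear":[0,0,0.004],"roll":0,"claw":0.044},{"linear":[0,0,0.004],"roll":0,"claw":0.044},{"linear":[0,0,0],"roll":0,"claw":0.044},{"linear":[0,0,0],"roll":0,"claw":0.044}], grip_force=40)

```text
t: 56.45
tool_pos: [421.8, 36.3, 65.0]
tool_rot: [2.271, 2.171, 0.0]
contact_force: [-0.0, 1.2, -0.5]
gripper_width: 0.563
```

No contact; continue to the plate.

Call:
apply_moves(deltas=[{"linear":[0,0,0.004],"roll":0,"claw":0.044},{"linear":[0,0,0.004],"roll":0,"claw":0.044},{"linear":[0,0,0.004],"roll":0,"claw":0.044},{"linear":[0,0,0.003],"roll":0,"claw":0.044},{"linear":[0,0,0.003],"roll":0,"claw":0.044},{"linear":[0,0,0],"roll":0,"claw":0.044},{"linear":[0,0,0],"roll":0,"claw":0.044}], grip_force=40)

```text
t: 57.15
tool_pos: [421.7, 36.3, 46.9]
tool_rot: [-2.271, -2.171, 0.0]
contact_force: [0.4, 0.5, -1.5]
gripper_width: 0.557
```

Call:
apply_moves(deltas=[{"linear":[0,0,0.0015],"roll":0,"claw":0.044},{"linear":[0,0,0.0015],"roll":0,"claw":0.044},{"linear":[0,0,0.0015],"roll":0,"claw":0.044},{"linear":[0,0,0],"roll":0,"claw":0.044},{"linear":[0,0,0],"roll":0,"claw":0.044}], grip_force=40)

```text
t: 57.65
tool_pos: [422.3, 36.2, 43.7]
tool_rot: [2.269, 2.17, -0.0]
contact_force: [-2.2, -1.4, 16.5]
gripper_width: 0.563
```

Call:
apply_moves(deltas=[{"linear":[0,0,-0.001],"roll":0,"claw":0.066},{"linear":[0,0,0],"roll":0,"claw":0.066},{"linear":[0,0,0],"roll":0,"claw":0.066},{"linear":[0,0,0],"roll":0,"claw":0.066},{"linear":[0,0,-0.02],"roll":0,"claw":0.066},{"linear":[0,0,-0.03],"roll":0,"claw":0.066},{"linear":[0,0,-0.04],"roll":0,"claw":0.066},{"linear":[0,0,-0.04],"roll":0,"claw":0.0},{"linear":[0,0,0],"roll":0,"claw":0.0},{"linear":[0,0,0],"roll":0,"claw":0.0}], grip_force=40)

```text
t: 58.65
tool_pos: [422.1, 35.9, 174.0]
tool_rot: [2.27, 2.169, 0.001]
contact_force: [0.1, -0.1, -0.1]
gripper_width: 0.265
```

Run:
```python
from h import *
np.set_printoptions(precision=1,suppress=True)
state()
p,im,P=cloud('wrist','w30'); X,Y,Z=P[...,0],P[...,1],P[...,2]; hsv=cv2.cvtColor(im,cv2.COLOR_RGB2HSV)
m=(hsv[...,0]>100)&(hsv[...,0]<125)&(hsv[...,1]>120)&(abs(Y-37)<60)&(abs(X-422)<60)&(Z>66)&(Z<80)
t=P[m]; print('housing top',len(t),np.percentile(t[:,2],[2,50,98]),cv2.minEnclosingCircle(t[:,:2].astype(np.float32)))
A=np.c_[t[:,:2]-t[:,:2].mean(0),np.ones(len(t))]; print('tilt',np.linalg.lstsq(A,t[:,2],rcond=None)[0].round(4))
m=((hsv[...,0]<8)|(hsv[...,0]>172))&(hsv[...,1]>140)&(Z>86)&(Z<116); k=P[m]; print('knob',len(k),k.mean(0),k[k[:,2]>107].mean(0))
m=(Z>80)&(Z<95)&(X>470)&(X<580)&(Y>0)&(Y<120); k=P[m]; print('arm',len(k),cv2.minAreaRect(k[:,:2].astype(np.float32)),k.min(0),k.max(0))
```

```text
t 58.65 tcp [422.1  35.9 174. ] yaw 87.39 z [ 0. -0. -1.] F [ 0.1 -0.1 -0.1] g 0.265 q [ 0.4  0.2 -0.7  2.1  0.2  0.8 -0.4]
housing top 2534 [69.  73.4 74.8] ((422.3059997558594, 36.174476623535156), 24.979379653930664)
tilt [-0.  -0.  73.3]
knob 732 [547.8  82.1 105.4] [549.6  81.6 109.2]
arm 3854 ((524.29443359375, 54.46260070800781), (100.29374694824219, 25.91339111328125), 46.30858612060547) [485.1  15.2  80.1] [561.9  94.3  95. ]
```

View pics/w30.png

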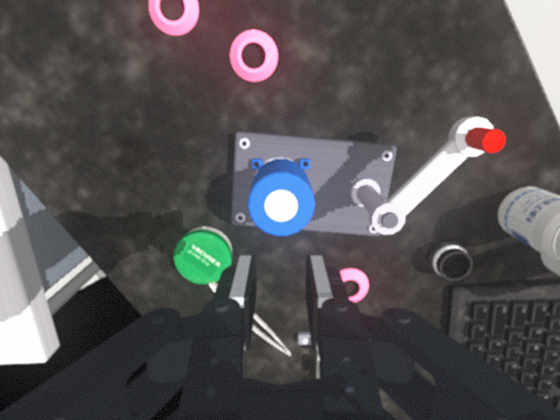

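Call:
apply_moves(deltas=[{"linear":[0.0172,0.042,0],"roll":0,"claw":0.045},{"linear":[0.0172,0.042,0],"roll":0,"claw":0.045},{"linear":[0.0173,0.042,0],"roll":0,"claw":0.045},{"linear":[0,0,0],"roll":0,"claw":0.045},{"linear":[0,0,0.03],"roll":0,"claw":0.045},{"linear":[0,0,0.02],"roll":0,"claw":0.045},{"linear":[0,0,0],"roll":0,"claw":0.045},{"linear":[0,0,0],"roll":0,"claw":0.045}], grip_force=20)

```text
t: 59.5
tool_pos: [549.0, 82.4, 122.5]
tool_rot: [-2.269, -2.17, 0.003]
contact_force: [0.7, -0.3, 1.0]
gripper_width: 0.523
```

Run:
```python
from h import *
np.set_printoptions(precision=1,suppress=True)
s,R=state()
p,im,P=cloud('wrist'); X,Y,Z=P[...,0],P[...,1],P[...,2]; hsv=cv2.cvtColor(im,cv2.COLOR_RGB2HSV)
m=((hsv[...,0]<8)|(hsv[...,0]>172))&(hsv[...,1]>140)&(Z>86)&(Z<116); k=P[m]; k=k[k[:,2]>107]; print('knob',len(k),k.mean(0),((k-s['tool_pos'])@R).mean(0))
```

```text
t 59.5 tcp [549.   82.4 122.5] yaw 87.46 z [-0.  0. -1.] F [ 0.7 -0.3  1. ] g 0.523 q [ 0.2  0.5 -0.6  1.9  0.4  0.8 -0.6]
knob 544 [550.5  82.1 109.4] [-0.2  1.6 13.1]
```

Call:
apply_moves(deltas=[{"linear":[0,0.0016,0.014],"roll":0,"claw":0.045},{"linear":[0,0,0.0135],"roll":0,"claw":0.045},{"linear":[0,0,0],"roll":0,"claw":0.045},{"linear":[0,0,0],"roll":0,"claw":0.008},{"linear":[0,0,0],"roll":0,"claw":0.008},{"linear":[0,0,0],"roll":0,"claw":0.008},{"linear":[0,0,0],"roll":0,"claw":0.008},{"linear":[0,0,0],"roll":0,"claw":0.008}], grip_force=20)

```text
t: 60.35
tool_pos: [551.6, 82.2, 96.3]
tool_rot: [2.271, 2.171, 0.0]
contact_force: [-1.4, -0.8, 1.3]
gripper_width: 0.153
```

Run:
```python
from h import *
s,R=state(); c=np.array([498.,27]); r=s['tool_pos'][:2]-c; print(np.hypot(*r),np.degrees(np.arctan2(r[1],r[0])))
a=np.radians(np.linspace(46.4,174.4,17)); w=c+76*np.c_[np.cos(a),np.sin(a)]; d=np.diff(w,axis=0)
print([ [round(float(x),1) for x in (R.T@np.r_[e,0])[:2]] for e in d])
```

```text
t 60.35 tcp [551.6  82.2  96.3] yaw 87.43 z [ 0. -0. -1.] F [-1.4 -0.8  1.3] g 0.153 q [ 0.23  0.57 -0.56  1.9   0.41  0.79 -0.6 ]
76.91109906674549 45.836207175974664
[[6.4, -8.5], [5.1, -9.3], [3.8, -9.9], [2.4, -10.3], [0.9, -10.6], [-0.5, -10.6], [-2.0, -10.4], [-3.4, -10.0], [-4.8, -9.4], [-6.1, -8.7], [-7.2, -7.8], [-8.2, -6.7], [-9.1, -5.5], [-9.8, -4.1], [-10.2, -2.7], [-10.5, -1.3]]
```

Call:
apply_moves(deltas=[{"linear":[0.0064,-0.0085,0],"roll":0,"claw":0.008},{"linear":[0.0051,-0.0093,0],"roll":0,"claw":0.008},{"linear":[0.0038,-0.0099,0],"roll":0,"claw":0.008},{"linear":[0.0024,-0.0103,0],"roll":0,"claw":0.008},{"linear":[0.0009,-0.0106,0],"roll":0,"claw":0.008},{"linear":[-0.0005,-0.0106,0],"roll":0,"claw":0.008},{"linear":[-0.002,-0.0104,0],"roll":0,"claw":0.008},{"linear":[-0.0034,-0.01,0],"roll":0,"claw":0.008},{"linear":[0,0,0],"roll":0,"claw":0.008},{"linear":[0,0,0],"roll":0,"claw":0.008}], grip_force=20)

```text
t: 61.35
tool_pos: [471.0, 99.3, 96.2]
tool_rot: [-2.269, -2.17, 0.002]
contact_force: [-3.6, 6.0, 4.6]
gripper_width: 0.15
```

Call:
apply_moves(deltas=[{"linear":[-0.0048,-0.0094,0],"roll":0,"claw":0.008},{"linear":[-0.0061,-0.0087,0],"roll":0,"claw":0.008},{"linear":[-0.0072,-0.0078,0],"roll":0,"claw":0.008},{"linear":[-0.0082,-0.0067,0],"roll":0,"claw":0.008},{"linear":[-0.0091,-0.0055,0],"roll":0,"claw":0.008},{"linear":[-0.0098,-0.0041,0],"roll":0,"claw":0.008},{"linear":[-0.0102,-0.0027,0],"roll":0,"claw":0.008},{"linear":[-0.0095,-0.0011,0],"roll":0,"claw":0.008},{"linear":[0,0,0],"roll":0,"claw":0.008},{"linear":[0,0,0],"roll":0,"claw":0.008}], grip_force=20)

```text
t: 62.35
tool_pos: [422.2, 33.4, 95.9]
tool_rot: [-2.273, -2.168, 0.007]
contact_force: [-3.7, -0.1, 9.9]
gripper_width: 0.149
```

Call:
apply_moves(deltas=[{"linear":[-0.002,0,0],"roll":0,"claw":0.008},{"linear":[-0.002,0,0],"roll":0,"claw":0.008},{"linear":[0,0,0],"roll":0,"claw":0.008},{"linear":[0,0,0],"roll":0,"claw":0.008}], grip_force=20)

```text
t: 62.75
tool_pos: [421.9, 30.9, 95.9]
tool_rot: [-2.27, -2.169, 0.005]
contact_force: [-3.2, 2.9, 10.3]
gripper_width: 0.147
```

Call:
apply_moves(deltas=[{"linear":[0,0,0],"roll":0,"claw":0.045},{"linear":[0,0,0],"roll":0,"claw":0.045},{"linear":[0,0,0],"roll":0,"claw":0.045},{"linear":[0,0,-0.03],"roll":0,"claw":0.045},{"linear":[0,0,-0.04],"roll":0,"claw":0.045},{"linear":[0,0,-0.03],"roll":0,"claw":0.045},{"linear":[0,0,0],"roll":0,"claw":0.045},{"linear":[0,0,0],"roll":0,"claw":0.045}], grip_force=20)

```text
t: 63.55
tool_pos: [423.5, 31.0, 196.0]
tool_rot: [2.271, 2.169, -0.0]
contact_force: [0.1, -0.5, -0.3]
gripper_width: 0.53
```

Run:
```python
from h import *
np.set_printoptions(precision=1,suppress=True)
state()
p,im,P=cloud('wrist','w31'); X,Y,Z=P[...,0],P[...,1],P[...,2]; hsv=cv2.cvtColor(im,cv2.COLOR_RGB2HSV)
m=((hsv[...,0]<8)|(hsv[...,0]>172))&(hsv[...,1]>140)&(Z>86)&(Z<116); k=P[m]; k=k[k[:,2]>107]; k=k.mean(0); print('knob',k,'ang',np.degrees(np.arctan2(k[1]-27,k[0]-498)))
m=(hsv[...,0]>100)&(hsv[...,0]<125)&(hsv[...,1]>120)&(abs(Y-37)<60)&(abs(X-422)<60)&(Z>70)&(Z<77)
t=P[m]; print('housing top',len(t),np.percentile(t[:,2],[2,50,98]),np.percentile(t[:,:2],[1,99],axis=0))
# stand yaw from plate
m=(Z>10.5)&(Z<16.5)&(X>370)&(X<530)&(Y>-20)&(Y<95); print('plate',cv2.minAreaRect(P[m][:,:2].astype(np.float32)))
```

```text
t 63.55 tcp [423.5  31.  196. ] yaw 87.37 z [ 0. -0. -1.] F [ 0.1 -0.5 -0.3] g 0.53 q [ 0.5  0.2 -0.7  2.1  0.2  0.9 -0.4]
knob [421.6  38.1 109.3] ang 171.76495931455776
housing top 1569 [71.5 73.5 74.8] [[398.9  13. ]
 [444.   59.9]]
plate ((449.4132385253906, 33.21685791015625), (86.06524658203125, 141.73046875), 82.45331573486328)
```

View pics/w31.png

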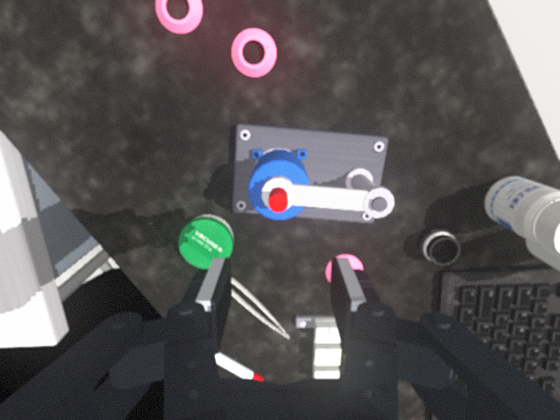

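```bash
python3 -c "
from h import *
state(); print(manip.job_done())"
```

```text
t 63.6 tcp [422.9  31.1 195.3] yaw 87.39 z [-0.001 -0.001 -1.   ] F [-0.1 -0.7  0.5] g 0.529 q [ 0.5   0.21 -0.71  2.13  0.18  0.87 -0.36]
the job is handed in; nothing more can be done
None
```

The job is done and handed in at 63.6 s; the hand-in gave no verdict.

**Washers:** Four washers were present. Each was pivoted flat on the rack and stacked on the arbor, wide rim down first and then alternating. After each placing, the pack's top height came within about 0.5 mm of the expected 21, 28, 35 and 42 mm.

**Housing:** It was knocked about 40 mm aside during the washer work, so I located it again before picking it up. My first try at tipping it over the rack's end lifted too early and lost contact, and a second, lower pass worked. It now stands mouth down over the pack. Its top reads 73.4 mm where 74 is nominal, level, and about 1 mm off the arbor's axis.

**Keeper:** It is swung over the housing top. The knob sits at about 0.01 rad from the stop, measured against the plate's direction in the picture.

**Last picture:** It shows the rack's near end empty (the rest was out of view), the housing in place and the gripper clear of everything. I left the bottles and pink look-alikes alone, but did not measure the bottles' positions again at the end.

I viewed 13 of the 14 budgeted pictures. One early move call was refused for missing keys and moved nothing.

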